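# Put the white chess pieces away in their graded rack

### The job

The white side is being put away, and the red pieces stay where they stand. Slide the orange keeper along the rack's T-track to its open end, lift it off there and put it in the tray of the aluminium organiser. Every white piece on the board goes into the rack, upright and fully down in the hole that matches its foot; do not shift or knock over the red pieces.

Things in the scene. Friction and masses are not known exactly. Their poses are not given: they have to be found in the camera images.
- rack: fixed rack 300 x 110 x 36 mm. Origin on the table under its middle; x along the row of holes, z up. Wooden block (y -50 to +12 mm) with six upright blind round holes 24 mm deep in a row at y = -20, 46 mm apart, graded from smallest (-x end) to largest (+x end). Beside it, y +12 to +60 mm, an aluminium T-track (see track_open_end)
- hole0 (a point): centre of the mouth (height 36 mm) of the rack hole of 21 mm diameter, which matches the pawn's 18 mm foot; axes as the rack's
- hole1 (a point): centre of the mouth (height 36 mm) of the rack hole of 25 mm diameter, which matches the bishop's 22 mm foot; axes as the rack's
- hole2 (a point): centre of the mouth (height 36 mm) of the rack hole of 29 mm diameter, which matches the knight's 26 mm foot; axes as the rack's
- hole3 (a point): centre of the mouth (height 36 mm) of the rack hole of 33 mm diameter, which matches the rook's 30 mm foot; axes as the rack's
- hole4 (a point): centre of the mouth (height 36 mm) of the rack hole of 37 mm diameter, which matches the queen's 34 mm foot; axes as the rack's
- hole5 (a point): centre of the mouth (height 36 mm) of the rack hole of 41 mm diameter, which matches the king's 38 mm foot; axes as the rack's
- track_open_end (a point): middle of the T-track's open end, on the channel floor (rack x -125, y +36, z 20 mm); axes as the rack's. Channel 36 mm wide, 10 mm high under two lips (top z 36) with a 16 mm gap. Lips cover rack x -95 to +150 mm; from -95 to the open end at -150 there are none, so the keeper's whole foot lifts out only there. Stop at the +x end
- keeper: orange keeper, 90 g, captive in the T-track, slides easily. Origin under the middle of its steel foot; z up, x along the track like the rack's. Foot 36 (x) x 30 x 7 mm; neck 24 x 10 mm to z = 20; flat orange arm 36 mm wide, z 20 to 25, y -71 to +19 mm, overhanging the holes; on the axis a square grip post 16 x 16 mm, z 25 to 68 mm
- organiser: fixed aluminium desk organiser. Origin on the table under the middle of its tray; the tray is an open square 140 x 140 mm outside with 18 mm high, 4 mm thick walls and a 4 mm floor; four upright plates 130 mm high (vertical slots) stand on its +y side from y = +93 mm on
- tray_in (a point): centre of the inner floor of the organiser's tray (inside 132 x 132 mm); axes as the organiser's
- white_pawn: white plastic pawn, 70 mm tall with a domed top, standing on a straight round foot 18 mm in diameter and 24 mm high, above it a straight round barrel 14 mm in diameter to 10 mm below the top. Weighted foot. Origin at the centre of the underside, z up (to be put away; may be absent)
- white_bishop: white plastic bishop, 80 mm tall with a pointed top, standing on a straight round foot 22 mm in diameter and 24 mm high, above it a straight round barrel 16 mm in diameter to 10 mm below the top. Weighted foot. Origin at the centre of the underside, z up (to be put away; may be absent)
- white_knight: white plastic knight, 76 mm tall with a blocky horse head, standing on a straight round foot 26 mm in diameter and 24 mm high, above it a straight round barrel 18 mm in diameter to 10 mm below the top. Weighted foot. Origin at the centre of the underside, z up (to be put away; may be absent)
- white_rook: white plastic rook, 74 mm tall with a battlement of four merlons, standing on a straight round foot 30 mm in diameter and 24 mm high, above it a straight round barrel 20 mm in diameter to 10 mm below the top. Weighted foot. Origin at the centre of the underside, z up (to be put away; may be absent)
- white_queen: white plastic queen, 90 mm tall with a coronet with a ball, standing on a straight round foot 34 mm in diameter and 24 mm high, above it a straight round barrel 18 mm in diameter to 10 mm below the top. Weighted foot. Origin at the centre of the underside, z up (to be put away; may be absent)
- white_king: white plastic king, 98 mm tall with a small cross, standing on a straight round foot 38 mm in diameter and 24 mm high, above it a straight round barrel 20 mm in diameter to 10 mm below the top. Weighted foot. Origin at the centre of the underside, z up (to be put away; may be absent)
- red_rook: red plastic rook, 74 mm tall with a battlement of four merlons, standing on a straight round foot 30 mm in diameter and 24 mm high, above it a straight round barrel 20 mm in diameter to 10 mm below the top. Weighted foot. Origin at the centre of the underside, z up (stays in place)
- red_queen: red plastic queen, 90 mm tall with a coronet with a ball, standing on a straight round foot 34 mm in diameter and 24 mm high, above it a straight round barrel 18 mm in diameter to 10 mm below the top. Weighted foot. Origin at the centre of the underside, z up (stays in place)
- red_king: red plastic king, 98 mm tall with a small cross, standing on a straight round foot 38 mm in diameter and 24 mm high, above it a straight round barrel 20 mm in diameter to 10 mm below the top. Weighted foot. Origin at the centre of the underside, z up (stays in place)
Things that resemble listed ones, but are neither listed nor needed, are in the scene too. Leave any black, blue or green look-alike of the white_rook alone.

How it is judged:
On the way, in this order (a step that is already met when the one before it is completed fails the run):
1. the keeper has been slid along the T-track to the open end and still sits in the channel there (x of keeper in the frame of track_open_end between -0.03 and 0.016 m and z of keeper in the frame of track_open_end between -0.004 and 0.006 m and y of keeper in the frame of track_open_end between -0.008 and 0.008 m), for 0.1 s.
2. the keeper lies in the organiser's tray (x of keeper in the frame of tray_in between -0.062 and 0.062 m and y of keeper in the frame of tray_in between -0.062 and 0.062 m and z of keeper in the frame of tray_in between -0.005 and 0.04 m and linear speed of keeper below 0.02 m/s), for 0.2 s.
At the end, for the whole second after the job is handed in: Keeper in the tray: origin within 62 mm of its middle each way, under 40 mm above its floor. Each white piece present in its own hole: within 4 mm of the axis, 20 mm or more deep, within 0.12 rad of upright. All at rest. Red pieces moved under 30 mm, tilted under 0.2 rad (all of step 2 and horizontal distance between white_pawn and hole0 below 0.004 m and z of white_pawn in the frame of hole0 below -0.02 m and angle between each of white_pawn, white_bishop, white_knight, white_rook, white_queen, white_king's own z axis and vertical below 0.12 rad and linear speed of each of white_pawn, white_bishop, white_knight, white_rook, white_queen, white_king below 0.02 m/s and horizontal distance between white_bishop and hole1 below 0.004 m and z of white_bishop in the frame of hole1 below -0.02 m and horizontal distance between white_knight and hole2 below 0.004 m and z of white_knight in the frame of hole2 below -0.02 m and horizontal distance between white_rook and hole3 below 0.004 m and z of white_rook in the frame of hole3 below -0.02 m and horizontal distance between white_queen and hole4 below 0.004 m and z of white_queen in the frame of hole4 below -0.02 m and horizontal distance between white_king and hole5 below 0.004 m and z of white_king in the frame of hole5 below -0.02 m and distance of each of red_rook, red_queen, red_king from where it was at the start of the episode below 0.03 m and angle between each of red_rook, red_queen, red_king's own z axis and vertical below 0.2 rad); the robot touches nothing.
It fails at once if the red rook is knocked over (angle between red_rook's own z axis and vertical above 0.6 rad).
It fails at once if the red queen is knocked over (angle between red_queen's own z axis and vertical above 0.6 rad).
It fails at once if the red king is knocked over (angle between red_king's own z axis and vertical above 0.6 rad).
Of white_pawn, white_bishop, white_knight, white_rook, white_queen, white_king only 4 to 6 are there at a start; the rules pass over those that are not, and their reading is None.
At some moment in a run one of white_rook, white_queen, white_king may be knocked a few centimetres aside while the robot is not near it.
It also fails if it takes over 210 s, if anything falls off the work surface, if the arm or the gripper's body presses on something with over 40 N, if the wrist force passes 120 N, or if a joint passes its speed limit or range.

### The arm

A 7-joint arm with a two-finger parallel gripper is mounted at the origin on the work surface. World frame = base frame: x ahead of the robot, y to its left, z up, the work surface at z = 0. Lengths are in m, angles in rad, forces in N, time in s.
With the tool pointing down it reaches from about 0.425 to 0.925 m from the base axis. Payload 6.8 kg.
Tool frame: the origin (TCP) lies midway between the tips of the shut fingers; the grasp point (between the pads) lies 19 mm behind it; z points along the fingers, x is the direction in which the jaws open and shut, and the axes are right-handed (so a half turn about z gives the same grasp; the last joint's range is limited). The gripper opens to 85 mm and grips with 20 to 120 N. Pads are 22 mm wide; open, the fingers measure 114 mm over their backs; the gripper's body (76 mm by 85 mm) begins 54 mm behind the grasp point. The pads swing forward as they close: fully open they stand 13 mm farther back than shut.
Start: joints at [-1.347, 0.477, 0.022, 1.555, -0.011, 1.109, -0.083], TCP at [0.22, 0.638, 0.231] pointing down, gripper open.
Joint ranges: [-2.96, 2.96], [-0.34, 2.1], [-1.41, 1.46], [0.24, 2.44], [-1.37, 4.51], [0.17, 1.92], [-2.96, 2.96]. Speed limits (rad/s): [2.39, 2.39, 3.14, 3.14, 3.14, 3.14, 3.14].

### API

Orientations are given as a unit quaternion [w, x, y, z].
In Python, from station import * gives the robot as it stands.
- The arm moves only by the shell command python3 -m handwheel 'ROWS' [FORCE]. ROWS is JSON, a list of rows, each an object of numbers: "grip": the finger opening in cm, from 0 to 8.54; "tx", "ty", "tz": the shift along the tool's x, y, z in cm; "yaw": the turn about the tool's z in degrees. In form: [{"grip": .., "tx": .., "ty": .., "tz": .., "yaw": ..}, ...]. A call has 1 to 5 rows; each row shifts and turns the commanded pose from where the row before left it, along the tool's axes as they then stand; what a row does not reach is not made up. A row lasts 1/10 s, in which the tool goes at most 50 mm and 8.59 degrees, less where a joint would pass 70% of its speed; a pose out of reach is approached as far as the arm can. A call is refused whole if a number of a shift passes 5 or a number of a turn 8.59, either way. A call with a gripper value outside its range is refused whole. The fingers move at their own pace and stop on an object; FORCE is the grip in N (left out, the last holds). Time passes only in rows, so rows that do not move let the fingers close. It gives the time, the measured TCP pose, the force and the opening at its end, in the units of the state.
- get_obs(): the state, without advancing time (a new reading comes with each control period).
- read_camera(name): name is "scene" or "side" or "wrist"; returns a dict with "image" (480x640x3 uint8, blue, green, red), "intrinsics" (3x3 intrinsics, pixels), "position" and "attitude" of the camera in the world; the wrist camera has in their place "hand_eye" (4x4, takes a point from camera to tool coordinates, whose origin is the TCP and whose axes are the tool frame's). Camera axes: x right, y down, z forward; pixel columns grow to the right and rows downward; lengths in m; the calibration is good to about 2 mm. A picture is of the moment at which its call begins: read the wrist's pose just before it. There is no depth.
- hand_in(): hands the job in, once; it reports no verdict.
The state is a dict: "t": time; "q": joint angles; "joint_vel": joint speeds; "joint_torque": joint torques, N m; "eef_pos": TCP position; "tool_rot": TCP orientation; "contact_force": force on the tool from outside, world axes, zero at the start; "torque": the same for the moment, N m; "gripper_width": opening from 0.0 (shut) to 1.0 (fully open).
Only numpy, scipy, OpenCV 4.12 (cv2) and the standard library are available. Lean on these libraries where they do the work, as an engineer would, in place of code of your own. Each camera call takes 0.05 s, during which the arm holds its last target. There are 200 camera calls.

## Working session

There is one attempt and no reset: what is moved stays moved. The work goes in short steps, Python scripts to look and compute and a shell command to move; the robot and the scene stay as the last step left them, time stands still between calls to the robot, and variables do not carry over. Pictures are saved under pics/ and viewed, about 12 in all and at most 16, crops included, and the job is handed in when it is done.

```bash
mkdir -p pics; ls; python3 - <<'E'
from station import *
import cv2
o=get_obs();print({k:o[k] for k in('t','eef_pos','tool_rot','contact_force','gripper_width')})
for n in('scene','side'):
    c=read_camera(n);cv2.imwrite(f'pics/{n}0.png',c['image']);print(n,c['intrinsics'],c['position'],c['attitude'])
c=read_camera('wrist');cv2.imwrite('pics/wrist0.png',c['image']);print(c['intrinsics'],c['hand_eye'])
E
```

```text
pics
{'t': 0.0, 'eef_pos': array([0.21968233, 0.63763172, 0.23031534]), 'tool_rot': array([ 5.70455744e-04,  8.14162070e-01,  5.80636980e-01, -7.03946228e-04]), 'contact_force': array([-0.1127019 ,  0.26939484, -0.05548504]), 'gripper_width': 0.9995391647486702}
scene [[454.53961922   0.         321.67162844]
 [  0.         454.53961922 236.44599084]
 [  0.           0.           1.        ]] [ 0.92164284 -0.37839841  0.66529259] [-0.33640823  0.86501518  0.34639602 -0.13633793]
side [[533.23912224   0.         326.55779171]
 [  0.         533.23912224 237.3014664 ]
 [  0.           0.           1.        ]] [ 0.14097898 -0.46161085  0.78654269] [-0.33137855  0.88266531 -0.31043545  0.12132614]
[[405.23885414   0.         310.85370691]
 [  0.         405.23885414 241.47802866]
 [  0.           0.           1.        ]] [[ 9.99998672e-01  1.47851372e-03  6.86001206e-04 -2.08973026e-04]
 [-1.60723868e-03  9.64449069e-01  2.64263904e-01 -6.67202679e-02]
 [-2.70895416e-04 -2.64264655e-01  9.64450164e-01 -1.42815738e-01]
 [ 0.00000000e+00  0.00000000e+00  0.00000000e+00  1.00000000e+00]]
```

View pics/scene0.png

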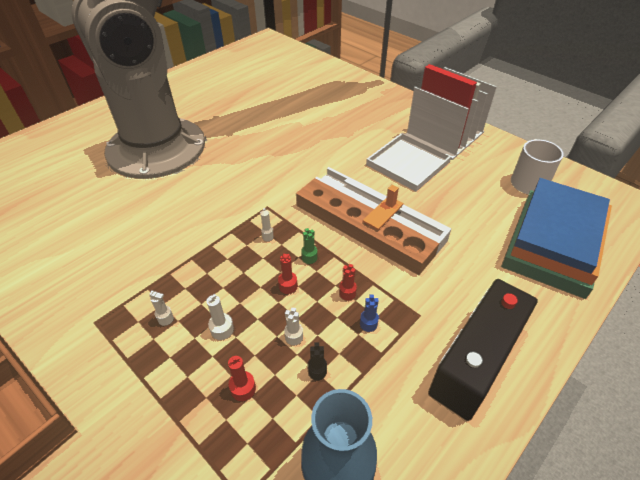

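View pics/side0.png

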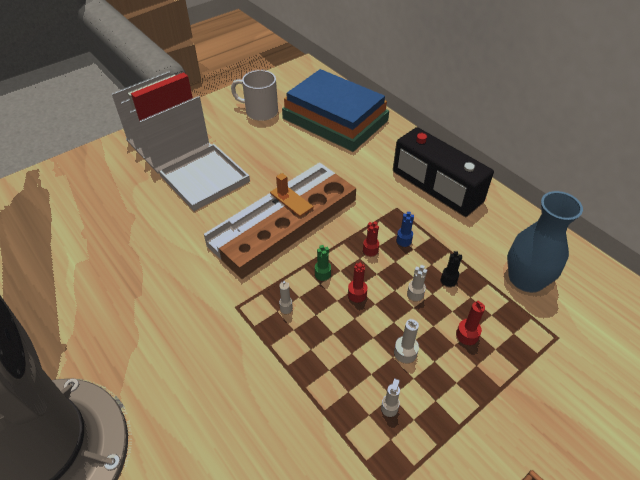

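Both views show four white pieces: scene (266,225), (160,308), (218,318) and (291,326). The keeper is mid-track, at (392,195). I'll enlarge the crops next.

```bash
cat > h.py <<'E'
import numpy as np,cv2
from scipy.spatial.transform import Rotation as R
from scipy.optimize import least_squares
def rot(q): return R.from_quat([q[1],q[2],q[3],q[0]])
C={'scene':(np.array([[454.53961922,0,321.67162844],[0,454.53961922,236.44599084],[0,0,1]]),np.array([.92164284,-.37839841,.66529259]),rot([-.33640823,.86501518,.34639602,-.13633793])),
'side':(np.array([[533.23912224,0,326.55779171],[0,533.23912224,237.3014664],[0,0,1]]),np.array([.14097898,-.46161085,.78654269]),rot([-.33137855,.88266531,-.31043545,.12132614]))}
def ray(cam,u,v):
    K,p,r=cam; return p,r.apply(np.linalg.solve(K,[u,v,1]))
def onplane(cam,u,v,z):
    p,d=ray(cam,u,v); return p+d*(z-p[2])/d[2]
def proj(cam,X):
    K,p,r=cam; c=r.inv().apply(np.atleast_2d(X)-p); w=c@K.T; return w[:,:2]/w[:,2:]
def wrist(obs,c):
    H=np.array(c['hand_eye']); rt=rot(obs['tool_rot'])
    return (np.array(c['intrinsics']),rt.apply(H[:3,3])+obs['eef_pos'],rt*R.from_matrix(H[:3,:3]))
E
python3 - <<'E'
import cv2,numpy as np
from h import *
a=cv2.imread('pics/scene0.png');b=cv2.imread('pics/side0.png')
z=lambda i,x0,y0,x1,y1,s:cv2.resize(i[y0:y1,x0:x1],None,fx=s,fy=s,interpolation=cv2.INTER_CUBIC)
cv2.imwrite('pics/s1.png',z(a,140,150,460,390,2.5))
cv2.imwrite('pics/d1.png',z(b,195,150,515,390,2.5) if 0 else z(b,195,160,515,400,2.5))
for n,uv in(('scene',(150,150)),('side',(90,440))):print(onplane(C[n],*uv,0))
for p in((266,238),(163,322),(221,334),(293,340)):print(onplane(C['scene'],*p,0)[:2])
for p in((285,312),(391,412),(405,358),(416,298)):print(onplane(C['side'],*p,0)[:2])
print(proj(C['scene'],[[.22,.638,.23]]))
E
```

```text
[ 0.00231603 -0.01870025  0.        ]
[ 0.06051123 -0.01966717  0.        ]
[ 0.4209716  -0.01705001]
[ 0.43916504 -0.26591946]
[ 0.52890838 -0.21230263]
[ 0.62359972 -0.13753192]
[ 0.414747  -0.0177648]
[ 0.43461593 -0.26527122]
[ 0.51581248 -0.21299863]
[ 0.61514712 -0.13984921]
[[399.62097708  -3.3348307 ]]
```

View pics/s1.png

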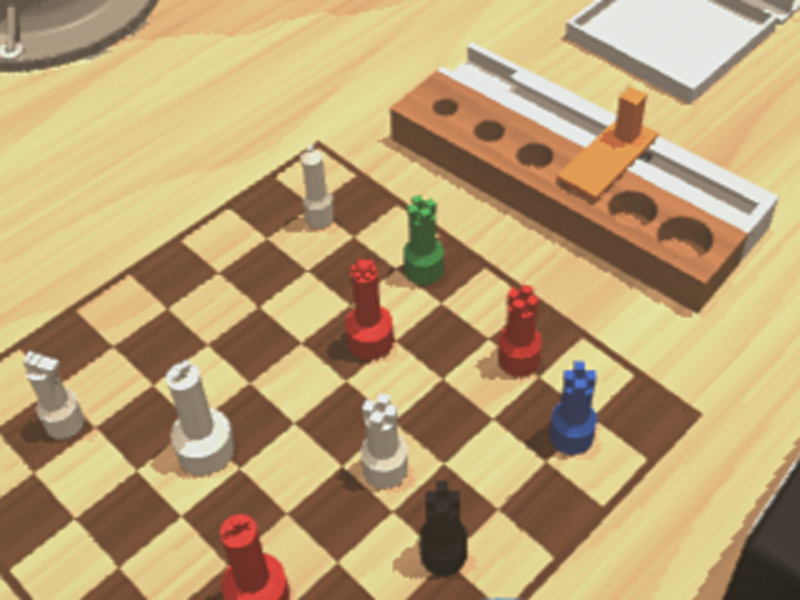

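View pics/d1.png

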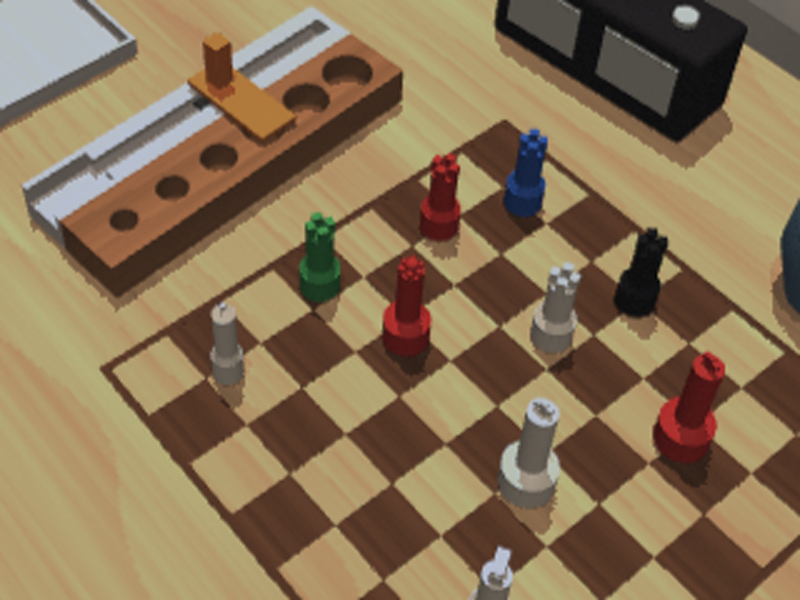

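Four whites are present: bishop (pointed top, left), knight (blocky head), king (cross) and rook (four merlons). The pawn and queen are absent. Next I'll fit the rack, keeper, tray and piece poses.

```bash
python3 - <<'E'
from h import *
S=lambda l:np.array(l)/2.5+[140,150]; D=lambda l:np.array(l)/2.5+[195,160]
hs=S([(446,107),(489,131),(535,155),(633,207),(686,236)]);hd=D([(124,220),(172,187),(219,156),(306,98),(348,71)])
ks=[0,1,2,4,5]
H=np.array([[-.115+.046*k,-.02,.036] for k in ks])
def pose(p,X): return R.from_euler('z',p[2]).apply(X)+[p[0],p[1],0]
for nm,f in(('both',lambda p:np.r_[(proj(C['scene'],pose(p,H))-hs).ravel(),(proj(C['side'],pose(p,H))-hd).ravel()]),('sc',lambda p:(proj(C['scene'],pose(p,H))-hs).ravel()),('sd',lambda p:(proj(C['side'],pose(p,H))-hd).ravel())):
    r=least_squares(f,[.6,.1,0]);print(nm,r.x,np.abs(r.fun).max())
    if nm=='both':rp=r.x
# keeper post top centre z: floor20+68 mm
ps=onplane(C['scene'],*S([630,95]) ,.088);pd=onplane(C['side'],*D([218,40]),.088)
for p in(ps,pd):print('post in rack',R.from_euler('z',-rp[2]).apply(p-[rp[0],rp[1],0]))
# tray
for n,l in(('scene',[(368,158),(415,185),(453,151)]),('side',[(160,176),(197,206),(249,180)])):
    print(n,[onplane(C[n],*u,.018)[:2].round(3) for u in l])
# pieces: foot-top ring centre z=.024
P={'bishop':((318,209),(227,361)),'knight':((59,404),None),'king':((200,430),(530,470)),'rook':((384,452),(555,322)),'rking':((253,582),(687,423)),'rqueen':((369,325),(407,323)),'rrook':((520,342),(441,210)),'green':((424,255),(320,271)),'blue':((574,424),(525,189)),'black':((443,543),(638,285))}
for k,(a,b) in P.items():
    x=onplane(C['scene'],*S([a])[0],.024)[:2]; y=onplane(C['side'],*(D([b])[0] if b else (391,399)),.024)[:2]
    print(k,x.round(4),y.round(4),((x+y)/2).round(4))
b=(np.array([.418,-.0175]))
for h in(.07,.08):print(proj(C['scene'],[*b,h])*1, 'obs',S([311,147]),proj(C['side'],[*b,h]),'obs',D([223,303]))
E
```

```text
both [0.54126622 0.15229727 0.08640394] 0.9557518940120815
sc [0.54308982 0.15172648 0.08726421] 0.5053641922670522
sd [0.53953969 0.1516535  0.0860478 ] 0.29384408040655785
post in rack [0.02625142 0.03274783 0.088     ]
post in rack [0.02559443 0.03476329 0.088     ]
scene [array([0.418, 0.3  ]), array([0.551, 0.298]), array([0.545, 0.457])]
side [array([0.403, 0.416]), array([0.419, 0.288]), array([0.544, 0.288])]
bishop [ 0.4321 -0.0208] [ 0.4165 -0.0197] [ 0.4243 -0.0203]
knight [ 0.44   -0.2581] [ 0.4396 -0.2565] [ 0.4398 -0.2573]
king [ 0.5241 -0.2056] [ 0.5195 -0.2098] [ 0.5218 -0.2077]
rook [ 0.623 -0.134] [ 0.6161 -0.1369] [ 0.6196 -0.1355]
rking [ 0.6302 -0.2484] [ 0.6257 -0.2498] [ 0.628  -0.2491]
rqueen [ 0.5418 -0.0705] [ 0.5341 -0.0726] [ 0.5379 -0.0715]
rrook [ 0.6286 -0.0082] [ 0.623  -0.0098] [ 0.6258 -0.009 ]
green [0.5242 0.0023] [0.5152 0.0016] [0.5197 0.002 ]
blue [ 0.6982 -0.0335] [ 0.6875 -0.0341] [ 0.6929 -0.0338]
black [ 0.6943 -0.153 ] [ 0.6863 -0.1511] [ 0.6903 -0.152 ]
[[261.28334439 212.10939146]] obs [264.4 208.8] [[284.37928734 287.33104315]] obs [284.2 281.2]
[[260.7407442  208.25024836]] obs [264.4 208.8] [[284.06810063 283.72907526]] obs [284.2 281.2]
```

```bash
python3 -m handwheel '[{"yaw":-8},{"yaw":-8},{"yaw":-8},{"tx":-3.5,"ty":2.2},{"tx":-3.5,"ty":2.2}]' 30
python3 -m handwheel '[{"tx":-3.5,"ty":2.2},{"tx":-3.5,"ty":2.2},{"tx":-3.5,"ty":2.2},{"tx":-3.5,"ty":2.2},{"tx":-3.5,"ty":2.2}]'
python3 -m handwheel '[{"tx":-3.5,"ty":2.2},{"tx":-3.5,"ty":2.2},{"tx":-3.5,"ty":2.2},{"tx":-3.5,"ty":2.2},{"tx":-3.5,"ty":2.2}]'
python3 -m handwheel '[{"tx":-2,"ty":0},{},{}]'
cat >> h.py <<'E'
def togo(o,x,y,z=None,yaw=None):
    "remaining shift in tool axes (cm) and yaw (deg); yaw = wanted world angle of tool x"
    X=rot(o['tool_rot']).as_matrix(); a=np.degrees(np.arctan2(X[1,0],X[0,0]))
    d=np.array([x,y,o['eef_pos'][2] if z is None else z])-o['eef_pos']
    print('at',o['eef_pos'].round(4),'t',round(o['t'],2),'ang',round(a,2),'togo cm',(X.T@d*100).round(2),'yaw',None if yaw is None else round((a-yaw+90)%180-90,2))
E
python3 - <<'E'
from station import *
from h import *
o=get_obs();c=read_camera('wrist');cv2.imwrite('pics/w1.png',c['image'])
togo(o,.5641,.1904,.23,94.95)
w=wrist(o,c);print(w[1],w[2].as_quat())
for x in([.5641,.1904,.088],[.5413,.1523,.036]):print(proj(w,x))
E
```

```text
at [0.2198 0.6378 0.2306] t 0.15 ang 70.99 togo cm [-31.08  47.13   0.11] yaw -23.96
[0.15666275 0.65948474 0.37338116] [0.80639052 0.57614629 0.0770865  0.10884604]
[[  8.78495219 671.16145469]]
[[  2.01396723 607.35022597]]invalid input
invalid input
invalid input
invalid input
```

View pics/w1.png

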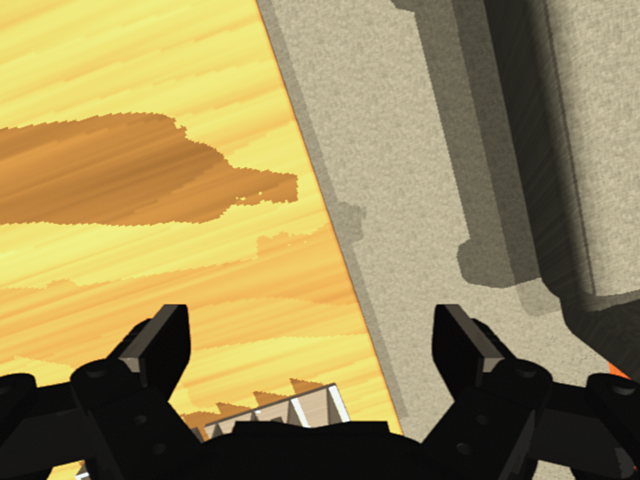

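The wrist picture shows only the start view, because the rows were refused as invalid. Rows probably need every key, so I'll resend them that way.

```bash
python3 -m handwheel '[{"grip":8.5,"tx":0,"ty":0,"tz":0,"yaw":-8},{"grip":8.5,"tx":0,"ty":0,"tz":0,"yaw":-8},{"grip":8.5,"tx":0,"ty":0,"tz":0,"yaw":-8},{"grip":8.5,"tx":-3.5,"ty":2.2,"tz":0,"yaw":0},{"grip":8.5,"tx":-3.5,"ty":2.2,"tz":0,"yaw":0}]' 30
python3 -c "
from station import *
from h import *
togo(get_obs(),.5641,.1904,.23,94.95)"
```

```text
t: 0.7
eef_pos: [0.2692, 0.5721, 0.2308]
tool_rot: [-0.0, 0.675, 0.738, -0.0]
contact_force: [1.2, 0.6, 0.6]
gripper_width: 0.995
at [0.2692 0.5721 0.2308] t 0.7 ang 95.16 togo cm [-40.66  25.94   0.07] yaw 0.21
```

```bash
for i in 1; do python3 -m handwheel '[{"grip":8.5,"tx":-4,"ty":2.6,"tz":0,"yaw":0},{"grip":8.5,"tx":-4,"ty":2.6,"tz":0,"yaw":0},{"grip":8.5,"tx":-4,"ty":2.6,"tz":0,"yaw":0},{"grip":8.5,"tx":-4,"ty":2.6,"tz":0,"yaw":0},{"grip":8.5,"tx":-4,"ty":2.6,"tz":0,"yaw":0}]'; done
python3 -m handwheel '[{"grip":8.5,"tx":-4,"ty":2.5,"tz":0,"yaw":0},{"grip":8.5,"tx":-4,"ty":2.5,"tz":0,"yaw":0},{"grip":8.5,"tx":-4,"ty":2.5,"tz":0,"yaw":0},{"grip":8.5,"tx":-4,"ty":2.5,"tz":0,"yaw":0},{"grip":8.5,"tx":0,"ty":0,"tz":0,"yaw":0}]'
python3 -m handwheel '[{"grip":8.5,"tx":0,"ty":0,"tz":0,"yaw":0},{"grip":8.5,"tx":0,"ty":0,"tz":0,"yaw":0}]'
python3 - <<'E'
from station import *
from h import *
o=get_obs();c=read_camera('wrist');cv2.imwrite('pics/w2.png',c['image'])
togo(o,.5641,.1904,.23,94.95)
w=wrist(o,c);np.save('w2.npy',np.r_[o['eef_pos'],o['tool_rot']])
for x in([.5641,.1904,.088],[.5413,.1523,.036]):print(proj(w,x))
E
```

```text
t: 1.2
eef_pos: [0.4176, 0.3826, 0.2314]
tool_rot: [0.0, 0.676, 0.737, 0.0]
contact_force: [0.6, 0.7, 0.1]
gripper_width: 0.99
t: 1.7
eef_pos: [0.5344, 0.2257, 0.2314]
tool_rot: [0.002, 0.68, 0.733, -0.0]
contact_force: [-0.1, -0.4, -0.3]
gripper_width: 0.996
t: 1.9
eef_pos: [0.5294, 0.2351, 0.2311]
tool_rot: [-0.0, 0.675, 0.738, -0.0]
contact_force: [0.6, 0.1, 0.5]
gripper_width: 0.996
at [0.5294 0.2351 0.2311] t 1.9 ang 95.1 togo cm [-4.76  3.06  0.11] yaw 0.15
[[246.78520988 266.25904036]]
[[212.55930092 217.38290247]]
```

View pics/w2.png

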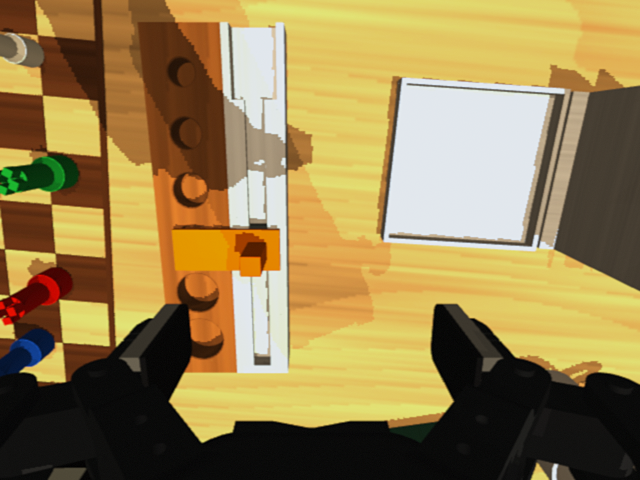

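The post top is at (249,266), within 2 px of prediction. The tray's outer rim is roughly (401,77), (569,91), (540,249), (384,240), and the holes are visible at x≈182–205. Next I'll compute these poses.

```bash
python3 - <<'E'
from h import *
from station import *
s=np.load('w2.npy');c={'intrinsics':[[405.23885414,0,310.85370691],[0,405.23885414,241.47802866],[0,0,1]],'hand_eye':[[9.99998672e-01,1.47851372e-03,6.86001206e-04,-2.08973026e-04],[-1.60723868e-03,9.64449069e-01,2.64263904e-01,-6.67202679e-02],[-2.70895416e-04,-2.64264655e-01,9.64450164e-01,-1.42815738e-01],[0,0,0,1]]}
w=wrist({'eef_pos':s[:3],'tool_rot':s[3:]},c)
for u in((401,77),(569,91),(540,249),(384,240)):print(onplane(w,*u,.018)[:2].round(4))
h=np.array([(182,72),(186,132),(191,189),(198,292),(204,338)],float)
H=np.array([[-.115+.046*k,-.02,.036] for k in (0,1,2,4,5)])
r=least_squares(lambda p:(proj(w,R.from_euler('z',p[2]).apply(H)+[p[0],p[1],0])-h).ravel(),[.54,.15,.086]);print(r.x,r.fun.round(1))
print(onplane(w,250,267,.088))
# crop holes + keeper
i=cv2.imread('pics/w2.png');cv2.imwrite('pics/w2c.png',cv2.resize(i[20:375,130:300],None,fx=1.69*1.0,fy=1.69) if 0 else cv2.resize(cv2.rotate(i[15:380,130:310],cv2.ROTATE_90_COUNTERCLOCKWISE),None,fx=2.19,fy=2.19,interpolation=cv2.INTER_CUBIC))
o=get_obs();togo(o,.564,.1905,.1,94.95)
E
```

```text
[0.414  0.2989]
[0.4121 0.439 ]
[0.5481 0.4476]
[0.5525 0.3041]
[0.54017913 0.15577713 0.09257471] [-0.5 -1.1  0.4  0.4 -0.   0.4  1.2  0.1 -1.1  0.4]
[0.56452438 0.19284361 0.088     ]
at [0.5291 0.2354 0.2311] t 1.95 ang 95.15 togo cm [-4.79  3.08 13.1 ] yaw 0.2
```

View pics/w2c.png

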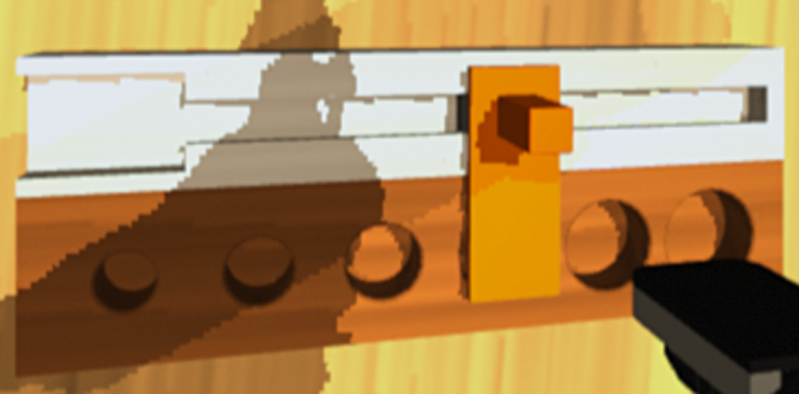

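```bash
python3 - <<'E'
from h import *
s=np.load('w2.npy');c={'intrinsics':[[405.23885414,0,310.85370691],[0,405.23885414,241.47802866],[0,0,1]],'hand_eye':[[9.99998672e-01,1.47851372e-03,6.86001206e-04,-2.08973026e-04],[-1.60723868e-03,9.64449069e-01,2.64263904e-01,-6.67202679e-02],[-2.70895416e-04,-2.64264655e-01,9.64450164e-01,-1.42815738e-01],[0,0,0,1]]}
w=wrist({'eef_pos':s[:3],'tool_rot':s[3:]},c)
q=np.array([(126,281),(259,270),(384,260),(608,244),(709,232)])/2.19
h=np.c_[309-q[:,1],15+q[:,0]]
H=np.array([[-.115+.046*k,-.02,.036] for k in (0,1,2,4,5)])
r=least_squares(lambda p:(proj(w,R.from_euler('z',p[2]).apply(H)+[p[0],p[1],0])-h).ravel(),[.54,.15,.086]);print(r.x,r.fun.round(1))
print(onplane(w,309-130/2.19,15+551/2.19,.088))
E
python3 -m handwheel '[{"grip":8.5,"tx":-2.2,"ty":1.55,"tz":2,"yaw":0},{"grip":6,"tx":-2.2,"ty":1.55,"tz":3,"yaw":0.2},{"grip":6,"tx":0,"ty":0,"tz":4,"yaw":0},{"grip":6,"tx":0,"ty":0,"tz":4,"yaw":0},{"grip":6,"tx":0,"ty":0,"tz":0,"yaw":0}]'
python3 -c "
from station import *
from h import *
togo(get_obs(),.5642,.1915,.055,94.95)"
```

```text
[0.54098706 0.15517426 0.09306334] [-0.1 -0.5 -0.1  0.1 -0.  -0.   1.   0.2 -0.8  0.4]
[0.56423334 0.19256024 0.088     ]
t: 2.45
eef_pos: [0.5603, 0.1928, 0.0963]
tool_rot: [-0.002, 0.676, 0.737, -0.005]
contact_force: [-0.8, -0.2, -0.5]
gripper_width: 0.703
at [0.5603 0.1928 0.0963] t 2.45 ang 94.95 togo cm [-0.15  0.42  4.12] yaw -0.0
```

```bash
python3 -m handwheel '[{"grip":6,"tx":-0.1,"ty":0.4,"tz":0,"yaw":0},{"grip":6,"tx":0,"ty":0,"tz":2,"yaw":0},{"grip":6,"tx":0,"ty":0,"tz":2,"yaw":0},{"grip":6,"tx":0,"ty":0,"tz":0,"yaw":0},{"grip":6,"tx":0,"ty":0,"tz":0,"yaw":0}]' 30
python3 -m handwheel '[{"grip":1,"tx":0,"ty":0,"tz":0,"yaw":0},{"grip":1,"tx":0,"ty":0,"tz":0,"yaw":0},{"grip":1,"tx":0,"ty":0,"tz":0,"yaw":0},{"grip":1,"tx":0,"ty":0,"tz":0,"yaw":0},{"grip":1,"tx":0,"ty":0,"tz":0,"yaw":0}]' 30
python3 -m handwheel '[{"grip":1,"tx":0,"ty":0,"tz":0,"yaw":0},{"grip":1,"tx":0,"ty":0,"tz":0,"yaw":0},{"grip":1,"tx":0,"ty":0,"tz":0,"yaw":0}]' 30
python3 -c "
from station import *
from h import *
togo(get_obs(),.5642,.1915,.055,94.95)"
```

```text
t: 2.95
eef_pos: [0.5703, 0.1928, 0.0634]
tool_rot: [0.0, 0.677, 0.736, 0.001]
contact_force: [0.2, -0.8, 0.5]
gripper_width: 0.704
t: 3.45
eef_pos: [0.5696, 0.1921, 0.0622]
tool_rot: [0.0, 0.677, 0.736, 0.001]
contact_force: [-0.9, -1.0, 5.7]
gripper_width: 0.178
t: 3.75
eef_pos: [0.5696, 0.1921, 0.0622]
tool_rot: [0.0, 0.677, 0.736, 0.001]
contact_force: [-0.9, -0.9, 6.1]
gripper_width: 0.178
at [0.5696 0.1921 0.0622] t 3.75 ang 94.79 togo cm [-0.01 -0.54  0.72] yaw -0.16
```

```bash
python3 -m handwheel '[{"grip":3.5,"tx":0,"ty":0,"tz":0,"yaw":0},{"grip":3.5,"tx":0,"ty":0,"tz":0,"yaw":0},{"grip":3.5,"tx":0,"ty":-0.5,"tz":0.6,"yaw":0},{"grip":3.5,"tx":0,"ty":0,"tz":0,"yaw":0},{"grip":3.5,"tx":0,"ty":0,"tz":0,"yaw":0}]' 30
python3 -m handwheel '[{"grip":1,"tx":0,"ty":0,"tz":0,"yaw":0},{"grip":1,"tx":0,"ty":0,"tz":0,"yaw":0},{"grip":1,"tx":0,"ty":0,"tz":0,"yaw":0},{"grip":1,"tx":0,"ty":0,"tz":0,"yaw":0}]' 40
python3 -c "
from station import *
from h import *
rp=np.array([.5411,.1537,.0895])
t=R.from_euler('z',rp[2]).apply([-.128,.036,0])+[rp[0],rp[1],0];print(t)
togo(get_obs(),t[0],t[1])"
```

```text
t: 4.25
eef_pos: [0.5634, 0.1913, 0.0548]
tool_rot: [-0.0, 0.677, 0.736, -0.001]
contact_force: [0.2, -0.8, -0.0]
gripper_width: 0.408
t: 4.65
eef_pos: [0.5641, 0.1915, 0.0553]
tool_rot: [0.0, 0.677, 0.736, 0.0]
contact_force: [-0.1, 0.8, -0.5]
gripper_width: 0.18
[0.41039461 0.1781152  0.        ]
at [0.5641 0.1915 0.0553] t 4.65 ang 94.79 togo cm [ -0.05 -15.43  -0.  ] yaw None
```

```bash
python3 -m handwheel '[{"grip":1,"tx":0,"ty":-1,"tz":0,"yaw":0},{"grip":1,"tx":0,"ty":-1.5,"tz":0,"yaw":0},{"grip":1,"tx":0,"ty":-1.5,"tz":0,"yaw":0},{"grip":1,"tx":0,"ty":-1.5,"tz":0,"yaw":0},{"grip":1,"tx":0,"ty":-1.5,"tz":0,"yaw":0}]'
python3 -m handwheel '[{"grip":1,"tx":0,"ty":-1.5,"tz":0,"yaw":0},{"grip":1,"tx":0,"ty":-1.5,"tz":0,"yaw":0},{"grip":1,"tx":0,"ty":-1.5,"tz":0,"yaw":0},{"grip":1,"tx":0,"ty":-1.5,"tz":0,"yaw":0},{"grip":1,"tx":0,"ty":-1.5,"tz":0,"yaw":0}]'
python3 -m handwheel '[{"grip":1,"tx":0,"ty":-1,"tz":0,"yaw":0},{"grip":1,"tx":0,"ty":0,"tz":0,"yaw":0},{"grip":1,"tx":0,"ty":0,"tz":0,"yaw":0},{"grip":1,"tx":0,"ty":0,"tz":0,"yaw":0}]'
python3 - <<'E'
from station import *
from h import *
o=get_obs();togo(o,.4104,.1781)
rp=[.5411,.1537,.0895];print('rack',R.from_euler('z',-rp[2]).apply(o['eef_pos']-[rp[0],rp[1],0]))
i=read_camera('side')['image'];cv2.imwrite('pics/d2.png',cv2.resize(i[130:290,160:380],None,fx=3,fy=3,interpolation=cv2.INTER_CUBIC))
E
```

```text
t: 5.15
eef_pos: [0.4929, 0.1854, 0.0553]
tool_rot: [-0.0, 0.677, 0.736, -0.0]
contact_force: [0.5, 0.3, -0.5]
gripper_width: 0.175
t: 5.65
eef_pos: [0.4181, 0.1791, 0.0553]
tool_rot: [-0.0, 0.677, 0.736, -0.0]
contact_force: [0.6, 1.1, -0.7]
gripper_width: 0.179
t: 6.05
eef_pos: [0.4103, 0.1786, 0.0554]
tool_rot: [0.0, 0.677, 0.736, 0.0]
contact_force: [-0.1, 0.4, -0.4]
gripper_width: 0.182
at [0.4103 0.1786 0.0554] t 6.05 ang 94.77 togo cm [-0.05  0.   -0.  ] yaw None
rack [-0.12803072  0.03651572  0.05539311]
```

View pics/d2.png

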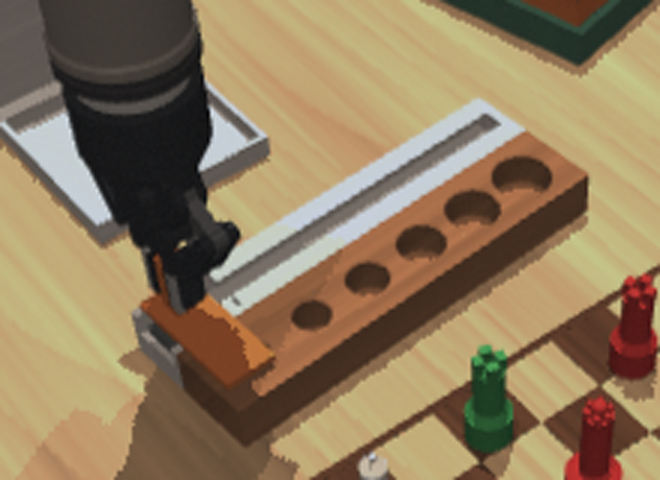

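The keeper is at the open end (arm near (205,340) in the crop), still in the channel. Next I'll lift it and carry it to the tray.

```bash
python3 -m handwheel '[{"grip":1,"tx":0,"ty":0,"tz":-1.5,"yaw":0},{"grip":1,"tx":0,"ty":0,"tz":-2,"yaw":0},{"grip":1,"tx":0,"ty":0,"tz":-3,"yaw":0},{"grip":1,"tx":0,"ty":0,"tz":-3,"yaw":0},{"grip":1,"tx":0,"ty":0,"tz":-2.5,"yaw":0}]'
python3 -m handwheel '[{"grip":1,"tx":3.2,"ty":1.5,"tz":0,"yaw":0},{"grip":1,"tx":3.2,"ty":1.5,"tz":0,"yaw":0},{"grip":1,"tx":3.2,"ty":1.5,"tz":0,"yaw":0},{"grip":1,"tx":3.2,"ty":1.5,"tz":0,"yaw":0},{"grip":1,"tx":3.2,"ty":1.5,"tz":0,"yaw":0}]'
python3 -m handwheel '[{"grip":1,"tx":3.2,"ty":1.3,"tz":0,"yaw":0},{"grip":1,"tx":0,"ty":0,"tz":0,"yaw":0},{"grip":1,"tx":0,"ty":0,"tz":0,"yaw":0}]'
python3 - <<'E'
from station import *
from h import *
o=get_obs();togo(o,.481,.378,.042)
i=read_camera('side')['image'];cv2.imwrite('pics/d3.png',cv2.resize(i[50:250,80:300],None,fx=2.5,fy=2.5,interpolation=cv2.INTER_CUBIC))
E
```

```text
t: 6.6
eef_pos: [0.4102, 0.1785, 0.1768]
tool_rot: [0.0, 0.677, 0.736, 0.0]
contact_force: [0.6, -0.0, -0.2]
gripper_width: 0.182
t: 7.1
eef_pos: [0.4717, 0.3454, 0.175]
tool_rot: [0.0, 0.677, 0.736, -0.0]
contact_force: [0.3, -0.1, -0.3]
gripper_width: 0.175
t: 7.4
eef_pos: [0.4812, 0.3775, 0.1746]
tool_rot: [0.0, 0.677, 0.736, -0.001]
contact_force: [-0.0, -0.3, -1.1]
gripper_width: 0.179
at [0.4812 0.3775 0.1746] t 7.4 ang 94.83 togo cm [ 6.000e-02 -1.000e-02  1.326e+01] yaw None
```

View pics/d3.png

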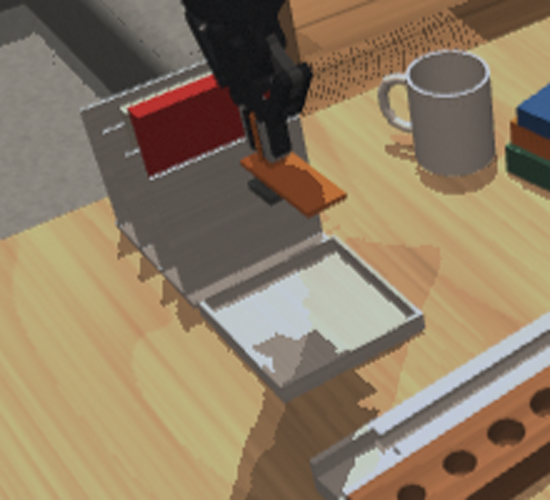

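The keeper hangs level over the tray, so I'll lower and release it.

```bash
python3 -m handwheel '[{"grip":1,"tx":0,"ty":0,"tz":3,"yaw":0},{"grip":1,"tx":0,"ty":0,"tz":3,"yaw":0},{"grip":1,"tx":0,"ty":0,"tz":3,"yaw":0},{"grip":1,"tx":0,"ty":0,"tz":2.5,"yaw":0},{"grip":1,"tx":0,"ty":0,"tz":1,"yaw":0}]'
python3 -m handwheel '[{"grip":1,"tx":0,"ty":0,"tz":0.7,"yaw":0},{"grip":1,"tx":0,"ty":0,"tz":0.2,"yaw":0},{"grip":1,"tx":0,"ty":0,"tz":0,"yaw":0},{"grip":1,"tx":0,"ty":0,"tz":0,"yaw":0}]'
```

```text
t: 7.95
eef_pos: [0.4802, 0.3745, 0.048]
tool_rot: [0.0, 0.678, 0.735, -0.002]
contact_force: [-1.6, -0.4, -0.9]
gripper_width: 0.18
t: 8.35
eef_pos: [0.4819, 0.3776, 0.0424]
tool_rot: [0.0, 0.677, 0.736, 0.001]
contact_force: [-0.3, -0.0, 0.0]
gripper_width: 0.181
```

```bash
python3 -m handwheel '[{"grip":1,"tx":0,"ty":0,"tz":0.3,"yaw":0},{"grip":1,"tx":0,"ty":0,"tz":0,"yaw":0},{"grip":4,"tx":0,"ty":0,"tz":0,"yaw":0},{"grip":4,"tx":0,"ty":0,"tz":0,"yaw":0},{"grip":4,"tx":0,"ty":0,"tz":0,"yaw":0}]'
python3 -m handwheel '[{"grip":4,"tx":0,"ty":0,"tz":0,"yaw":0},{"grip":4,"tx":0,"ty":0,"tz":-3,"yaw":0},{"grip":4,"tx":0,"ty":0,"tz":-4,"yaw":0},{"grip":4,"tx":0,"ty":0,"tz":-4,"yaw":0},{"grip":4,"tx":0,"ty":0,"tz":-4,"yaw":0}]'
python3 - <<'E'
from station import *
from h import *
o=get_obs();togo(o,.424,-.02,.1)
i=read_camera('side')['image'];cv2.imwrite('pics/d4.png',i)
E
```

```text
t: 8.85
eef_pos: [0.4811, 0.377, 0.0382]
tool_rot: [-0.0, 0.677, 0.736, -0.0]
contact_force: [0.7, -0.3, 0.1]
gripper_width: 0.472
t: 9.35
eef_pos: [0.481, 0.3769, 0.1897]
tool_rot: [-0.0, 0.677, 0.736, -0.0]
contact_force: [1.3, -0.1, -0.1]
gripper_width: 0.472
at [0.481  0.3769 0.1897] t 9.35 ang 94.79 togo cm [-39.07  -8.99   8.99] yaw None
```

View pics/d4.png

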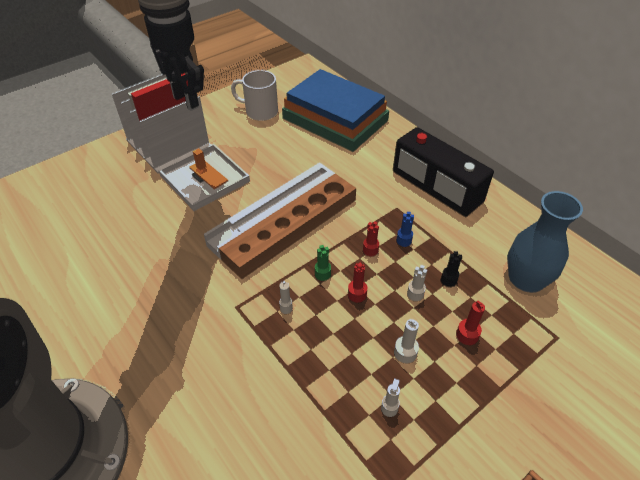

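Keeper is in the tray at (207,170), and the whites are unmoved. 10 pictures viewed so far. Next I'll take a rack measurement from straight above the holes.

```bash
python3 -m handwheel '[{"grip":4,"tx":-4.1,"ty":0.7,"tz":0,"yaw":0},{"grip":4,"tx":-4.1,"ty":0.7,"tz":0,"yaw":0},{"grip":4,"tx":-4.1,"ty":0.7,"tz":0,"yaw":0},{"grip":4,"tx":-4.1,"ty":0.7,"tz":0,"yaw":0},{"grip":4,"tx":-4.1,"ty":0.7,"tz":0,"yaw":0}]'
python3 -m handwheel '[{"grip":4,"tx":-4.1,"ty":0.7,"tz":0,"yaw":0},{"grip":4,"tx":0,"ty":0,"tz":0,"yaw":0},{"grip":4,"tx":0,"ty":0,"tz":0,"yaw":0},{"grip":4,"tx":0,"ty":0,"tz":0,"yaw":0}]'
cat >> h.py <<'E'
def shot(f):
    from station import get_obs,read_camera
    o=get_obs();c=read_camera('wrist');cv2.imwrite(f'pics/{f}.png',c['image']);np.save(f'{f}.npy',np.r_[o['eef_pos'],o['tool_rot']])
    return o,wrist(o,c)
WC={'intrinsics':[[405.23885414,0,310.85370691],[0,405.23885414,241.47802866],[0,0,1]],'hand_eye':[[9.99998672e-01,1.47851372e-03,6.86001206e-04,-2.08973026e-04],[-1.60723868e-03,9.64449069e-01,2.64263904e-01,-6.67202679e-02],[-2.70895416e-04,-2.64264655e-01,9.64450164e-01,-1.42815738e-01],[0,0,0,1]]}
def load(f):
    s=np.load(f'{f}.npy');return wrist({'eef_pos':s[:3],'tool_rot':s[3:]},WC)
E
python3 - <<'E'
from h import *
o,w=shot('w3');togo(o,.5429,.1338)
H=np.array([[-.115+.046*k,-.02,.036] for k in range(6)]);rp=(.5411,.1537,.0895)
print(proj(w,R.from_euler('z',rp[2]).apply(H)+[rp[0],rp[1],0]).round(0))
i=cv2.imread('pics/w3.png');cv2.imwrite('pics/w3c.png',cv2.resize(cv2.rotate(i[30:430,180:400],cv2.ROTATE_90_COUNTERCLOCKWISE),None,fx=2,fy=2,interpolation=cv2.INTER_CUBIC))
E
```

```text
t: 9.9
eef_pos: [0.5333, 0.1741, 0.1882]
tool_rot: [0.0, 0.677, 0.736, 0.0]
contact_force: [0.9, 0.1, -0.2]
gripper_width: 0.467
t: 10.3
eef_pos: [0.5432, 0.1368, 0.1881]
tool_rot: [-0.0, 0.676, 0.737, 0.0]
contact_force: [-0.3, 0.2, 0.4]
gripper_width: 0.466
at [0.5432 0.1368 0.1881] t 10.3 ang 94.87 togo cm [-0.3  -0.06 -0.  ] yaw None
[[306.  55.]
 [306. 126.]
 [307. 192.]
 [307. 252.]
 [307. 308.]
 [307. 360.]]
```

View pics/w3c.png

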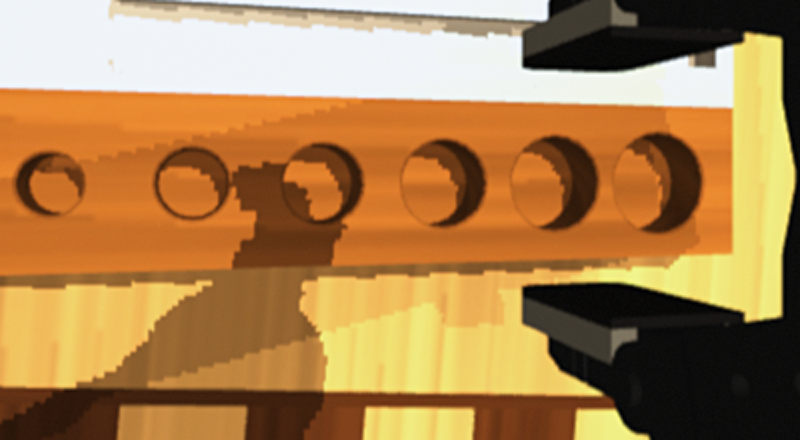

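The rim centres in the crop are at x≈50, 191, 322, 443, 555, 657 (y≈183). That is within 1 px of the averaged rack pose. Next, one wrist shot over the board covering all four whites.

```bash
python3 -m handwheel '[{"grip":4,"tx":-3.9,"ty":-0.95,"tz":-0.6,"yaw":0},{"grip":4,"tx":-3.9,"ty":-0.95,"tz":-0.6,"yaw":0},{"grip":4,"tx":-3.9,"ty":-0.95,"tz":-0.6,"yaw":0},{"grip":4,"tx":-3.9,"ty":-0.95,"tz":-0.6,"yaw":0},{"grip":4,"tx":-3.9,"ty":-0.95,"tz":-0.6,"yaw":0}]'
python3 -m handwheel '[{"grip":4,"tx":-3.9,"ty":-0.95,"tz":-0.6,"yaw":0},{"grip":4,"tx":-3.9,"ty":-0.95,"tz":-0.6,"yaw":0},{"grip":4,"tx":0,"ty":0,"tz":0,"yaw":0},{"grip":4,"tx":0,"ty":0,"tz":0,"yaw":0},{"grip":4,"tx":0,"ty":0,"tz":0,"yaw":0}]'
python3 - <<'E'
from h import *
w=load('w3');q=np.array([(50.5,183.5),(191.5,183),(322.5,183),(443.5,183),(555,183),(657.5,181.5)])/2
h=np.c_[399-q[:,1],30+q[:,0]]
H=np.array([[-.115+.046*k,-.02,.036] for k in range(6)])
r=least_squares(lambda p:(proj(w,R.from_euler('z',p[2]).apply(H)+[p[0],p[1],0])-h).ravel(),[.54,.15,.086]);print(r.x,r.fun.round(1))
o,w=shot('w4');togo(o,.424,-.02)
for n,p in dict(bishop=(.4243,-.0203),knight=(.4398,-.2573),king=(.5218,-.2077),rook=(.6196,-.1355)).items():print(n,proj(w,[[*p,.024],[*p,.07]]).round(0).tolist())
i=cv2.imread('pics/w4.png');cv2.imwrite('pics/w4c.png',cv2.resize(i[50:410,90:570],None,fx=1.66,fy=1.66,interpolation=cv2.INTER_CUBIC))
E
```

```text
t: 10.85
eef_pos: [0.5124, -0.0626, 0.2186]
tool_rot: [-0.0, 0.676, 0.737, 0.0]
contact_force: [0.9, 0.2, 0.3]
gripper_width: 0.465
t: 11.35
eef_pos: [0.5006, -0.1399, 0.23]
tool_rot: [-0.0, 0.676, 0.737, 0.0]
contact_force: [0.0, 0.0, 0.2]
gripper_width: 0.468
[0.54088084 0.15435936 0.08679786] [-0.  -0.7 -0.1  0.2  0.   0.2  0.2  0.   0.3  0.1 -0.3  0.5]
at [ 0.5006 -0.1399  0.23  ] t 11.35 ang 94.97 togo cm [ 1.261e+01 -6.590e+00  1.000e-02] yaw None
bishop [[462.0, 132.0], [485.0, 132.0]]
knight [[176.0, 125.0], [155.0, 125.0]]
king [[232.0, 227.0], [221.0, 240.0]]
rook [[304.0, 333.0], [303.0, 359.0]]
```

View pics/w4c.png

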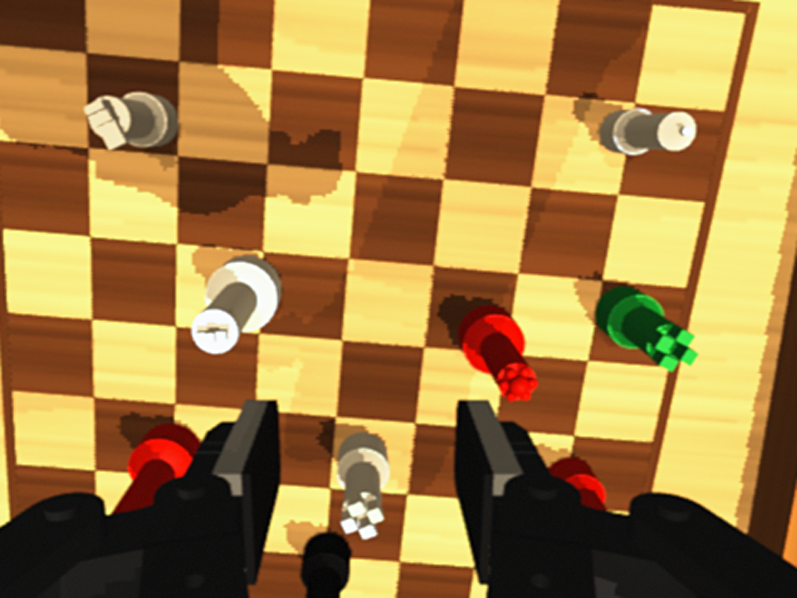

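```bash
python3 - <<'E'
from h import *
w=load('w4')
L=dict(bishop=[(632,132,.024),(675,131,.07),(683,129,.08)],knight=[(150,120,.024)],king=[(241,294,.024),(216,332,.088)],rook=[(363,462,.024),(362,516,.074)],rqueen=[(493,338,.024),(517,381,.08)],green=[(633,315,.024)],black=[(326,556,.074)])
for k,l in L.items():
    for a,b,z in l: print(k,z,onplane(w,a/1.66+90,b/1.66+50,z)[:2].round(4))
# re-estimate from the fixed images with top points too
S=lambda a:np.array(a)/2.5+[140,150]; D=lambda a:np.array(a)/2.5+[195,160]
for n,z,s,d in(('bishop top',.08,(311,147),(223,303)),('bishop bar',.07,(312,158),(224,314)),('king bar',.088,(183,375),(543,410)),('rook',.074,(380,407),(564,273))):
    print(n,onplane(C['scene'],*S(s),z)[:2].round(4),onplane(C['side'],*D(d),z)[:2].round(4))
from station import *
togo(get_obs(),.422,-.016)
E
```

```text
bishop 0.024 [ 0.4216 -0.0135]
bishop 0.07 [ 0.4212 -0.0125]
bishop 0.08 [ 0.4205 -0.0137]
knight 0.024 [ 0.4371 -0.2535]
king 0.024 [ 0.522  -0.2049]
king 0.088 [ 0.5241 -0.2044]
rook 0.024 [ 0.6144 -0.1317]
rook 0.074 [ 0.6183 -0.1316]
rqueen 0.024 [ 0.5345 -0.0679]
rqueen 0.08 [ 0.538  -0.0665]
green 0.024 [0.515  0.0052]
black 0.074 [ 0.6428 -0.1479]
bishop top [ 0.424  -0.0138] [ 0.4212 -0.0135]
bishop bar [ 0.425  -0.0149] [ 0.4204 -0.0149]
king bar [ 0.5251 -0.206 ] [ 0.5231 -0.2063]
rook [ 0.6219 -0.133 ] [ 0.6189 -0.1331]
at [ 0.5006 -0.1398  0.23  ] t 11.4 ang 94.99 togo cm [ 1.302e+01 -6.750e+00  1.000e-02] yaw None
```

```bash
python3 -m handwheel '[{"grip":4,"tx":3.3,"ty":-1.7,"tz":2,"yaw":0},{"grip":4,"tx":3.3,"ty":-1.7,"tz":2,"yaw":0},{"grip":4,"tx":3.3,"ty":-1.7,"tz":2,"yaw":0},{"grip":4,"tx":3.3,"ty":-1.7,"tz":2,"yaw":0},{"grip":4,"tx":0,"ty":0,"tz":2,"yaw":0}]'
python3 -m handwheel '[{"grip":4,"tx":0,"ty":0,"tz":1.5,"yaw":0},{"grip":4,"tx":0,"ty":0,"tz":0,"yaw":0},{"grip":4,"tx":0,"ty":0,"tz":0,"yaw":0},{"grip":4,"tx":0,"ty":0,"tz":0,"yaw":0}]'
python3 -c "
from h import *
from station import *
togo(get_obs(),.4215,-.014,.029)"
```

```text
t: 11.9
eef_pos: [0.4187, -0.011, 0.1293]
tool_rot: [-0.001, 0.674, 0.739, -0.0]
contact_force: [-0.1, -0.8, -0.9]
gripper_width: 0.467
t: 12.3
eef_pos: [0.4221, -0.0158, 0.116]
tool_rot: [0.0, 0.677, 0.736, 0.0]
contact_force: [0.3, -0.4, 0.1]
gripper_width: 0.468
at [ 0.4221 -0.0158  0.116 ] t 12.3 ang 94.82 togo cm [ 0.18 -0.05  8.7 ] yaw None
```

```bash
python3 -m handwheel '[{"grip":4,"tx":0.2,"ty":0,"tz":2,"yaw":0},{"grip":4,"tx":0,"ty":0,"tz":2.5,"yaw":0},{"grip":4,"tx":0,"ty":0,"tz":2.5,"yaw":0},{"grip":4,"tx":0,"ty":0,"tz":1.7,"yaw":0},{"grip":4,"tx":0,"ty":0,"tz":0,"yaw":0}]'
python3 -m handwheel '[{"grip":4,"tx":0,"ty":0,"tz":0,"yaw":0},{"grip":4,"tx":0,"ty":0,"tz":0,"yaw":0}]'
python3 -c "
from h import *
from station import *
togo(get_obs(),.4215,-.014,.029)"
```

```text
t: 12.8
eef_pos: [0.4205, -0.0143, 0.0274]
tool_rot: [-0.001, 0.677, 0.736, -0.001]
contact_force: [-0.6, -0.5, 0.1]
gripper_width: 0.468
t: 13.0
eef_pos: [0.4223, -0.0142, 0.0294]
tool_rot: [0.001, 0.677, 0.736, 0.001]
contact_force: [-1.4, 0.3, -0.5]
gripper_width: 0.471
at [ 0.4223 -0.0142  0.0294] t 13.0 ang 94.77 togo cm [ 0.02 -0.08  0.04] yaw None
```

```bash
cat >> h.py <<'E'
def hole(k,rp=(.5410,.1540,.0870)):
    return (R.from_euler('z',rp[2]).apply([-.115+.046*k,-.02,.036])+[rp[0],rp[1],0])[:2]
E
python3 -m handwheel '[{"grip":0.8,"tx":0,"ty":0,"tz":0,"yaw":0},{"grip":0.8,"tx":0,"ty":0,"tz":0,"yaw":0},{"grip":0.8,"tx":0,"ty":0,"tz":0,"yaw":0},{"grip":0.8,"tx":0,"ty":0,"tz":0,"yaw":0},{"grip":0.8,"tx":0,"ty":0,"tz":0,"yaw":0}]' 30
python3 -m handwheel '[{"grip":0.8,"tx":0,"ty":0,"tz":-1.5,"yaw":0},{"grip":0.8,"tx":0,"ty":0,"tz":-2.5,"yaw":0},{"grip":0.8,"tx":0,"ty":0,"tz":-3,"yaw":0},{"grip":0.8,"tx":0,"ty":0,"tz":-2.5,"yaw":0},{"grip":0.8,"tx":0,"ty":0,"tz":0,"yaw":0}]'
python3 -c "
from h import *
from station import *
for k in range(6):print(k,hole(k).round(4))
togo(get_obs(),*hole(1),.079)"
```

```text
t: 13.5
eef_pos: [0.4217, -0.0141, 0.0288]
tool_rot: [0.0, 0.677, 0.736, 0.0]
contact_force: [-0.8, 0.1, 6.2]
gripper_width: 0.178
t: 14.0
eef_pos: [0.4232, -0.014, 0.126]
tool_rot: [0.002, 0.677, 0.736, 0.002]
contact_force: [-0.9, 0.4, -0.9]
gripper_width: 0.172
0 [0.4282 0.1241]
1 [0.474  0.1281]
2 [0.5198 0.1321]
3 [0.5657 0.1361]
4 [0.6115 0.1401]
5 [0.6573 0.1441]
at [ 0.4232 -0.014   0.126 ] t 14.0 ang 94.78 togo cm [13.74  6.21  4.75] yaw None
```

```bash
python3 -m handwheel '[{"grip":0.8,"tx":3.4,"ty":1.5,"tz":0,"yaw":0},{"grip":0.8,"tx":3.4,"ty":1.5,"tz":0,"yaw":0},{"grip":0.8,"tx":3.4,"ty":1.6,"tz":0,"yaw":0},{"grip":0.8,"tx":3.5,"ty":1.6,"tz":1,"yaw":0},{"grip":0.8,"tx":0,"ty":0,"tz":2,"yaw":0}]'
python3 -m handwheel '[{"grip":0.8,"tx":0,"ty":0,"tz":1,"yaw":0},{"grip":0.8,"tx":0,"ty":0,"tz":0,"yaw":0},{"grip":0.8,"tx":0,"ty":0,"tz":0,"yaw":0},{"grip":0.8,"tx":0,"ty":0,"tz":0,"yaw":0}]'
python3 - <<'E'
from h import *
o,w=shot('w5');togo(o,*hole(1),.041)
h=hole(1);p=o['eef_pos']
from station import read_camera
a=cv2.imread('pics/w5.png');cv2.imwrite('pics/side5.png',read_camera('side')['image']);b=read_camera('scene')['image'];s=cv2.imread('pics/side5.png')
def crop(i,u,n):
    u=np.clip(np.int32(u),n,None);print('crop origin',u-n);return cv2.resize(i[u[1]-n:u[1]+n,u[0]-n:u[0]+n],(390,390),interpolation=cv2.INTER_CUBIC)
X=[*h,.05]
cv2.imwrite('pics/m5.png',np.hstack([crop(a,proj(w,X)[0],65),crop(s,proj(C['side'],X)[0],30)]))
print(proj(w,[[*h,.036],[p[0],p[1],p[2]-.029],[p[0],p[1],p[2]-.005]]))
E
```

```text
t: 14.5
eef_pos: [0.474, 0.134, 0.0934]
tool_rot: [0.0, 0.674, 0.738, 0.003]
contact_force: [-0.1, -0.8, -0.3]
gripper_width: 0.178
t: 14.9
eef_pos: [0.4718, 0.1267, 0.0838]
tool_rot: [0.0, 0.678, 0.736, 0.0]
contact_force: [-0.0, -0.8, -0.1]
gripper_width: 0.173
at [0.4718 0.1267 0.0838] t 14.9 ang 94.7 togo cm [0.12 0.23 4.28] yaw None
crop origin [248 219]
crop origin [233 198]
[[313.46143024 274.00690099]
 [311.09443755 283.46448265]
 [311.16350103 305.6203748 ]]
```

View pics/m5.png

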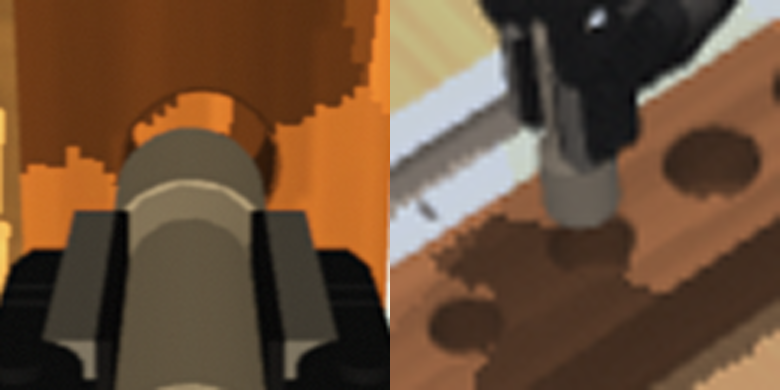

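The foot centre is at ≈(312,285) px and the hole at ≈(315,274). Correction is about tx +1.6 mm and ty +1.6 mm.

```bash
python3 -m handwheel '[{"grip":0.8,"tx":0.16,"ty":0.16,"tz":0,"yaw":0},{"grip":0.8,"tx":0,"ty":0,"tz":0,"yaw":0},{"grip":0.8,"tx":0,"ty":0,"tz":1,"yaw":0},{"grip":0.8,"tx":0,"ty":0,"tz":0.7,"yaw":0},{"grip":0.8,"tx":0,"ty":0,"tz":0.5,"yaw":0}]'
python3 -m handwheel '[{"grip":0.8,"tx":0,"ty":0,"tz":0.4,"yaw":0},{"grip":0.8,"tx":0,"ty":0,"tz":0.3,"yaw":0},{"grip":0.8,"tx":0,"ty":0,"tz":0,"yaw":0}]'
python3 -c "
from h import *
from station import *
togo(get_obs(),*hole(1),.041)"
```

```text
t: 15.55
eef_pos: [0.4726, 0.1291, 0.0603]
tool_rot: [-0.0, 0.677, 0.736, -0.0]
contact_force: [0.9, -0.5, 0.6]
gripper_width: 0.182
t: 15.85
eef_pos: [0.4728, 0.1291, 0.0538]
tool_rot: [-0.0, 0.677, 0.736, -0.0]
contact_force: [0.6, 0.2, 0.4]
gripper_width: 0.181
at [0.4728 0.1291 0.0538] t 15.85 ang 94.78 togo cm [-0.11  0.11  1.28] yaw None
```

It's in without contact. I'll continue down, release and rise.

```bash
python3 -m handwheel '[{"grip":0.8,"tx":0,"ty":0,"tz":0.6,"yaw":0},{"grip":0.8,"tx":0,"ty":0,"tz":0.5,"yaw":0},{"grip":0.8,"tx":0,"ty":0,"tz":0,"yaw":0},{"grip":3,"tx":0,"ty":0,"tz":0,"yaw":0},{"grip":3,"tx":0,"ty":0,"tz":0,"yaw":0}]'
python3 -m handwheel '[{"grip":3,"tx":0,"ty":0,"tz":0,"yaw":0},{"grip":4,"tx":0,"ty":0,"tz":-3,"yaw":0},{"grip":4,"tx":0,"ty":0,"tz":-4,"yaw":0},{"grip":4,"tx":0,"ty":0,"tz":-4,"yaw":0},{"grip":4,"tx":0,"ty":0,"tz":-4,"yaw":0}]'
python3 -c "
from h import *
from station import *
togo(get_obs(),.437,-.2545,.12)
i=read_camera('side')['image'];cv2.imwrite('pics/side6.png',i)"
```

```text
t: 16.35
eef_pos: [0.473, 0.1292, 0.0434]
tool_rot: [-0.0, 0.677, 0.736, 0.0]
contact_force: [-0.6, -0.7, -0.1]
gripper_width: 0.349
t: 16.85
eef_pos: [0.4726, 0.1291, 0.195]
tool_rot: [-0.0, 0.677, 0.736, -0.0]
contact_force: [1.2, 0.2, -0.8]
gripper_width: 0.469
at [0.4726 0.1291 0.195 ] t 16.85 ang 94.79 togo cm [-37.92  -6.75   7.5 ] yaw None
```

```bash
python3 -m handwheel '[{"grip":4,"tx":-4.2,"ty":-0.7,"tz":0,"yaw":0},{"grip":4,"tx":-4.2,"ty":-0.7,"tz":0,"yaw":0},{"grip":4,"tx":-4.2,"ty":-0.7,"tz":0,"yaw":0},{"grip":4,"tx":-4.2,"ty":-0.7,"tz":0,"yaw":0},{"grip":4,"tx":-4.2,"ty":-0.7,"tz":0,"yaw":0}]'
python3 -m handwheel '[{"grip":4.5,"tx":-4.2,"ty":-0.7,"tz":0,"yaw":0},{"grip":4.5,"tx":-4.2,"ty":-0.7,"tz":0,"yaw":0},{"grip":4.5,"tx":-4.2,"ty":-0.8,"tz":0,"yaw":0},{"grip":4.5,"tx":-4.2,"ty":-0.8,"tz":0,"yaw":0},{"grip":4.5,"tx":0,"ty":0,"tz":0,"yaw":0}]'
python3 -m handwheel '[{"grip":4.5,"tx":0,"ty":0,"tz":4,"yaw":0},{"grip":4.5,"tx":0,"ty":0,"tz":3,"yaw":0},{"grip":4.5,"tx":0,"ty":0,"tz":0,"yaw":0},{"grip":4.5,"tx":0,"ty":0,"tz":0,"yaw":0}]'
python3 - <<'E'
from h import *
from station import *
togo(get_obs(),.4385,-.2545,.031)
a=cv2.imread('pics/d4.png').astype(int);b=read_camera('side')['image'];cv2.imwrite('pics/side7.png',b)
d=np.abs(a-b).max(2)
for n,p,hh in(('king',(.5235,-.2052),.1),('rook',(.6175,-.132),.076),('rking',(.628,-.249),.1),('rqueen',(.537,-.069),.09),('rrook',(.6245,-.0075),.075)):
    u=proj(C['side'],[[*p,0],[*p,hh]]);x0,x1=int(u[:,0].min()-14),int(u[:,0].max()+14);y0,y1=int(u[:,1].min()-6),int(u[:,1].max()+12)
    print(n,(d[y0:y1,x0:x1]>40).mean().round(3))
E
```

```text
t: 17.4
eef_pos: [0.4552, -0.0845, 0.1934]
tool_rot: [0.0, 0.677, 0.736, 0.0]
contact_force: [0.5, 0.6, 0.1]
gripper_width: 0.468
t: 17.9
eef_pos: [0.438, -0.2592, 0.1937]
tool_rot: [0.001, 0.68, 0.733, -0.001]
contact_force: [-0.0, -0.5, -0.5]
gripper_width: 0.532
t: 18.3
eef_pos: [0.4397, -0.2525, 0.1235]
tool_rot: [-0.0, 0.677, 0.736, -0.0]
contact_force: [-1.1, 0.2, 0.9]
gripper_width: 0.527
at [ 0.4397 -0.2525  0.1235] t 18.3 ang 94.81 togo cm [-0.19 -0.13  9.25] yaw None
king 0.849
rook 0.483
rking 0.0
rqueen 0.069
rrook 0.151
```

```bash
python3 -m handwheel '[{"grip":4.5,"tx":-0.2,"ty":-0.13,"tz":0,"yaw":0},{"grip":4.5,"tx":0,"ty":0,"tz":3,"yaw":0},{"grip":4.5,"tx":0,"ty":0,"tz":3,"yaw":0},{"grip":4.5,"tx":0,"ty":0,"tz":3.2,"yaw":0},{"grip":4.5,"tx":0,"ty":0,"tz":0,"yaw":0}]'
python3 -m handwheel '[{"grip":4.5,"tx":0,"ty":0,"tz":0,"yaw":0},{"grip":1,"tx":0,"ty":0,"tz":0,"yaw":0},{"grip":1,"tx":0,"ty":0,"tz":0,"yaw":0},{"grip":1,"tx":0,"ty":0,"tz":0,"yaw":0},{"grip":1,"tx":0,"ty":0,"tz":0,"yaw":0}]' 30
python3 -c "
from h import *
from station import *
togo(get_obs(),.4385,-.2545,.031)
"
python3 -m handwheel '[{"grip":1,"tx":0,"ty":0,"tz":-2,"yaw":0},{"grip":1,"tx":0,"ty":0,"tz":-3,"yaw":0},{"grip":1,"tx":0,"ty":0,"tz":-4,"yaw":0},{"grip":1,"tx":0,"ty":0,"tz":-4,"yaw":0},{"grip":1,"tx":0,"ty":0,"tz":-1,"yaw":0}]'
python3 -c "
from h import *
from station import *
togo(get_obs(),*hole(2),.09)
"
```

```text
t: 18.85
eef_pos: [0.4372, -0.2541, 0.0295]
tool_rot: [-0.002, 0.677, 0.736, -0.001]
contact_force: [0.1, -0.3, 0.3]
gripper_width: 0.526
t: 19.35
eef_pos: [0.4397, -0.2553, 0.0326]
tool_rot: [0.001, 0.677, 0.736, 0.001]
contact_force: [-1.4, 0.5, 8.7]
gripper_width: 0.206
at [ 0.4397 -0.2553  0.0326] t 19.35 ang 94.79 togo cm [ 0.09 -0.11  0.16] yaw None
t: 19.85
eef_pos: [0.4407, -0.2562, 0.1757]
tool_rot: [0.003, 0.677, 0.736, 0.002]
contact_force: [0.8, 0.2, -0.8]
gripper_width: 0.2
at [ 0.4407 -0.2562  0.1757] t 19.85 ang 94.76 togo cm [38.06 11.05  8.54] yaw None
```

```bash
python3 -m handwheel '[{"grip":1,"tx":4.2,"ty":1.2,"tz":0,"yaw":0},{"grip":1,"tx":4.2,"ty":1.2,"tz":0,"yaw":0},{"grip":1,"tx":4.2,"ty":1.2,"tz":0,"yaw":0},{"grip":1,"tx":4.2,"ty":1.2,"tz":0,"yaw":0},{"grip":1,"tx":4.2,"ty":1.2,"tz":0,"yaw":0}]'
python3 -m handwheel '[{"grip":1,"tx":4.2,"ty":1.2,"tz":0,"yaw":0},{"grip":1,"tx":4.2,"ty":1.2,"tz":0,"yaw":0},{"grip":1,"tx":4.2,"ty":1.2,"tz":0,"yaw":0},{"grip":1,"tx":4.2,"ty":1.3,"tz":0,"yaw":0},{"grip":1,"tx":0,"ty":0,"tz":0,"yaw":0}]'
python3 -m handwheel '[{"grip":1,"tx":0,"ty":0,"tz":3,"yaw":0},{"grip":1,"tx":0,"ty":0,"tz":3,"yaw":0},{"grip":1,"tx":0,"ty":0,"tz":2.5,"yaw":0},{"grip":1,"tx":0,"ty":0,"tz":0,"yaw":0},{"grip":1,"tx":0,"ty":0,"tz":0,"yaw":0}]'
cat >> h.py <<'E'
def seat(k,r,rh,dz,f):
    "hover check: predicted vs actual upper edges (rows) of hole rim and foot; prints profile"
    o,w=shot(f);p=o['eef_pos'];h=hole(k);th=np.linspace(0,2*np.pi,120);ci=np.c_[np.cos(th),np.sin(th)]
    pr=lambda c,rr,z:proj(w,np.c_[ci*rr+c,np.full(120,z)])
    a=pr(h,rh,.036);b=pr(p[:2],r,p[2]-dz)
    print('hole c',a.mean(0).round(1),'top',a[:,1].min().round(1),'foot c',b.mean(0).round(1),'top',b[:,1].min().round(1),'foot-top-face top',pr(p[:2],r,p[2]-dz+.024)[:,1].min().round(1))
    i=cv2.cvtColor(cv2.imread(f'pics/{f}.png'),cv2.COLOR_BGR2HSV);cx=int(b[:,0].mean());v0=int(a[:,1].min())-8
    j=cv2.imread(f'pics/{f}.png')
    for v in range(v0,v0+55):print(v,j[v,cx-1:cx+2].mean(0).astype(int).tolist(),end=' ')
    print();return o
E
python3 - <<'E'
from h import *
w=load('w5');s=np.load('w5.npy');th=np.linspace(0,6.283,120);ci=np.c_[np.cos(th),np.sin(th)]
print('calib w5 foot top pred',proj(w,np.c_[ci*.011+s[:2],np.full(120,s[2]-.029)])[:,1].min(),'hole top',proj(w,np.c_[ci*.0125+hole(1),np.full(120,.036)])[:,1].min(),'seen 261.3, 249')
o=seat(2,.013,.0145,.032,'w8');togo(o,*hole(2),.044)
from station import *
a=cv2.imread('pics/d4.png').astype(int);b=read_camera('side')['image'];cv2.imwrite('pics/side8.png',b)
d=np.abs(a-b).max(2)
for n,p,hh in(('king',(.5235,-.2052),.1),('rook',(.6175,-.132),.076),('rking',(.628,-.249),.1),('rqueen',(.537,-.069),.09),('rrook',(.6245,-.0075),.075)):
    u=proj(C['side'],[[*p,0],[*p,hh]]);x0,x1=int(u[:,0].min()-14),int(u[:,0].max()+14);y0,y1=int(u[:,1].min()-6),int(u[:,1].max()+12)
    print(n,(d[y0:y1,x0:x1]>40).mean().round(3))
E
```

```text
t: 20.35
eef_pos: [0.4806, -0.039, 0.1712]
tool_rot: [-0.0, 0.677, 0.736, 0.0]
contact_force: [1.0, 0.1, 0.6]
gripper_width: 0.198
t: 20.85
eef_pos: [0.5159, 0.1384, 0.171]
tool_rot: [-0.001, 0.673, 0.739, 0.001]
contact_force: [0.2, 0.0, 0.1]
gripper_width: 0.196
t: 21.35
eef_pos: [0.5155, 0.1303, 0.0864]
tool_rot: [-0.0, 0.677, 0.736, -0.001]
contact_force: [0.1, 0.7, -0.6]
gripper_width: 0.198
calib w5 foot top pred 260.15944867956216 hole top 249.8392299714046 seen 261.3, 249
hole c [313.9 276.5] top 249.0 foot c [311.1 281.2] top 254.1 foot-top-face top 272.0
240 [22, 56, 107] 241 [21, 56, 107] 242 [21, 56, 107] 243 [22, 57, 108] 244 [22, 57, 107] 245 [21, 56, 108] 246 [21, 56, 107] 247 [21, 53, 99] 248 [39, 63, 90] 249 [62, 82, 94] 250 [66, 87, 97] 251 [65, 85, 96] 252 [65, 85, 97] 253 [64, 85, 97] 254 [65, 86, 97] 255 [64, 85, 97] 256 [65, 86, 97] 257 [65, 85, 97] 258 [65, 86, 97] 259 [65, 85, 97] 260 [64, 86, 97] 261 [64, 85, 96] 262 [64, 83, 94] 263 [69, 91, 104] 264 [97, 128, 145] 265 [119, 155, 175] 266 [106, 141, 160] 267 [94, 124, 141] 268 [91, 121, 138] 269 [92, 122, 139] 270 [92, 122, 138] 271 [92, 123, 139] 272 [91, 122, 138] 273 [92, 122, 139] 274 [92, 122, 139] 275 [93, 123, 140] 276 [92, 122, 139] 277 [93, 123, 140] 278 [89, 117, 133] 279 [71, 93, 106] 280 [64, 84, 95] 281 [64, 85, 96] 282 [64, 85, 96] 283 [65, 86, 97] 284 [64, 85, 97] 285 [65, 86, 97] 286 [65, 85, 96] 287 [64, 86, 96] 288 [64, 85, 96] 289 [65, 86, 97] 290 [65, 85, 97] 291 [65, 86, 97] 292 [64, 85, 96] 293 [64, 85, 96] 294 [64, 85, 96] 
at [0.5155 0.1303 0.0864] t 21.35 ang 94.76 togo cm [0.14 0.45 4.24] yaw None
king 0.0
rook 0.0
rking 0.0
rqueen 0.0
rrook 0.0
```

Red pieces, rook and king are unchanged. The knight sits about 2.6 mm back in the grip, so I'll correct with ty +7.1 mm and tx +1.8 mm.

```bash
python3 -m handwheel '[{"grip":1,"tx":0.18,"ty":0.71,"tz":0,"yaw":0},{"grip":1,"tx":0,"ty":0,"tz":0,"yaw":0},{"grip":1,"tx":0,"ty":0,"tz":0,"yaw":0},{"grip":1,"tx":0,"ty":0,"tz":0.8,"yaw":0},{"grip":1,"tx":0,"ty":0,"tz":0.6,"yaw":0}]'
python3 -m handwheel '[{"grip":1,"tx":0,"ty":0,"tz":0.5,"yaw":0},{"grip":1,"tx":0,"ty":0,"tz":0.4,"yaw":0},{"grip":1,"tx":0,"ty":0,"tz":0.4,"yaw":0},{"grip":1,"tx":0,"ty":0,"tz":0,"yaw":0}]'
python3 -c "
from h import *
from station import *
togo(get_obs(),*hole(2),.045)"
```

```text
t: 21.95
eef_pos: [0.5224, 0.1332, 0.0717]
tool_rot: [-0.0, 0.677, 0.736, -0.0]
contact_force: [0.3, 0.0, -0.7]
gripper_width: 0.201
t: 22.35
eef_pos: [0.5222, 0.133, 0.0586]
tool_rot: [-0.0, 0.677, 0.736, -0.0]
contact_force: [0.9, 0.3, 0.6]
gripper_width: 0.199
at [0.5222 0.133  0.0586] t 22.35 ang 94.79 togo cm [-0.07 -0.25  1.36] yaw None
```

```bash
python3 -m handwheel '[{"grip":1,"tx":0,"ty":0,"tz":0.7,"yaw":0},{"grip":1,"tx":0,"ty":0,"tz":0.5,"yaw":0},{"grip":1,"tx":0,"ty":0,"tz":0,"yaw":0},{"grip":3.2,"tx":0,"ty":0,"tz":0,"yaw":0},{"grip":3.2,"tx":0,"ty":0,"tz":0,"yaw":0}]'
python3 -m handwheel '[{"grip":3.2,"tx":0,"ty":0,"tz":0,"yaw":0},{"grip":3.2,"tx":0,"ty":0,"tz":-3,"yaw":0},{"grip":4,"tx":0,"ty":0,"tz":-4,"yaw":0},{"grip":4.5,"tx":0,"ty":0,"tz":-4,"yaw":0},{"grip":4.5,"tx":0,"ty":0,"tz":-4,"yaw":0}]'
python3 -c "
from h import *
from station import *
togo(get_obs(),.523,-.2052,.14)"
```

```text
t: 22.85
eef_pos: [0.5228, 0.1332, 0.0475]
tool_rot: [0.0, 0.677, 0.736, 0.0]
contact_force: [0.4, -0.5, -0.3]
gripper_width: 0.374
t: 23.35
eef_pos: [0.5224, 0.133, 0.1991]
tool_rot: [0.0, 0.677, 0.736, 0.0]
contact_force: [0.6, 0.8, 0.3]
gripper_width: 0.527
at [0.5224 0.133  0.1991] t 23.35 ang 94.78 togo cm [-33.71  -2.76   5.9 ] yaw None
```

```bash
python3 -m handwheel '[{"grip":4.5,"tx":-4.2,"ty":-0.35,"tz":0,"yaw":0},{"grip":4.5,"tx":-4.2,"ty":-0.35,"tz":0,"yaw":0},{"grip":4.5,"tx":-4.2,"ty":-0.35,"tz":0,"yaw":0},{"grip":4.5,"tx":-4.2,"ty":-0.35,"tz":0,"yaw":0},{"grip":4.5,"tx":-4.2,"ty":-0.35,"tz":0,"yaw":0}]'
python3 -m handwheel '[{"grip":4.5,"tx":-4.2,"ty":-0.35,"tz":0,"yaw":0},{"grip":4.5,"tx":-4.2,"ty":-0.35,"tz":0,"yaw":0},{"grip":4.5,"tx":-4.2,"ty":-0.35,"tz":0,"yaw":0},{"grip":4.5,"tx":0,"ty":0,"tz":0,"yaw":0},{"grip":4.5,"tx":0,"ty":0,"tz":0,"yaw":0}]'
cat >> h.py <<'E'
def outline(f,p,rf,hh,rb):
    "predicted vs seen bbox of a white piece in wrist view"
    w=load(f);th=np.linspace(0,6.283,60);ci=np.c_[np.cos(th),np.sin(th)]
    X=np.vstack([np.c_[ci*r+p,np.full(60,z)] for r,z in((rf,0),(rf,.024),(rb,hh-.01))]);u=proj(w,X)
    i=cv2.imread(f'pics/{f}.png');s=cv2.cvtColor(i,cv2.COLOR_BGR2HSV)
    m=((s[...,1]<75)&(s[...,2]>70)).astype(np.uint8)
    n,l,st,_=cv2.connectedComponentsWithStats(m)
    print('pred bbox',u.min(0).round(1),u.max(0).round(1))
    for k in range(1,n):
        x,y,a,b,A=st[k]
        if A>150 and abs(x+a/2-u[:,0].mean())<90 and abs(y+b/2-u[:,1].mean())<90:print('seen',x,y,x+a-1,y+b-1,'area',A)
E
python3 - <<'E'
from h import *
o,w=shot('w9');togo(o,.523,-.2052,.036)
outline('w9',(.523,-.2052),.019,.098,.010)
print('check w4');outline('w4',(.523,-.2052),.019,.098,.010)
E
```

```text
t: 23.85
eef_pos: [0.5225, -0.0792, 0.1977]
tool_rot: [0.0, 0.677, 0.736, 0.0]
contact_force: [-0.0, 0.3, 0.4]
gripper_width: 0.523
t: 24.35
eef_pos: [0.5224, -0.2051, 0.1974]
tool_rot: [0.0, 0.678, 0.735, -0.0]
contact_force: [0.3, -0.1, -0.3]
gripper_width: 0.529
at [ 0.5224 -0.2051  0.1974] t 24.35 ang 94.63 togo cm [-1.000e-02  6.000e-02  1.614e+01] yaw None
pred bbox [286.8 190. ] [334.5 253.6]
seen 287 194 335 255 area 1753
check w4
pred bbox [205.4 202.3] [259.6 261.5]
seen 205 207 257 262 area 1481
seen 219 292 248 348 area 706
```

```bash
python3 -m handwheel '[{"grip":4.5,"tx":0,"ty":0.15,"tz":3.5,"yaw":0},{"grip":4.5,"tx":0,"ty":0,"tz":3.5,"yaw":0},{"grip":4.5,"tx":0,"ty":0,"tz":3,"yaw":0},{"grip":4.5,"tx":0,"ty":0,"tz":3,"yaw":0},{"grip":4.5,"tx":0,"ty":0,"tz":3,"yaw":0}]'
python3 -m handwheel '[{"grip":4.5,"tx":0,"ty":0,"tz":0,"yaw":0},{"grip":1.2,"tx":0,"ty":0,"tz":0,"yaw":0},{"grip":1.2,"tx":0,"ty":0,"tz":0,"yaw":0},{"grip":1.2,"tx":0,"ty":0,"tz":0,"yaw":0},{"grip":1.2,"tx":0,"ty":0,"tz":0,"yaw":0}]' 40
python3 -c "
from h import *
from station import *
togo(get_obs(),.524,-.2052,.036)"
python3 -m handwheel '[{"grip":1.2,"tx":0,"ty":0,"tz":-2,"yaw":0},{"grip":1.2,"tx":0,"ty":0,"tz":-3,"yaw":0},{"grip":1.2,"tx":0,"ty":0,"tz":-4,"yaw":0},{"grip":1.2,"tx":0,"ty":0,"tz":-4,"yaw":0},{"grip":1.2,"tx":0,"ty":0,"tz":-1.5,"yaw":0}]'
python3 -c "
from h import *
from station import *
togo(get_obs(),*hole(5),.09)"
```

```text
t: 24.9
eef_pos: [0.5249, -0.2015, 0.0362]
tool_rot: [-0.0, 0.676, 0.737, 0.001]
contact_force: [-0.3, 0.2, -0.7]
gripper_width: 0.527
t: 25.4
eef_pos: [0.5251, -0.2039, 0.0385]
tool_rot: [0.001, 0.677, 0.736, 0.001]
contact_force: [-0.1, 0.1, 0.1]
gripper_width: 0.226
at [ 0.5251 -0.2039  0.0385] t 25.4 ang 94.79 togo cm [-0.12 -0.12  0.25] yaw None
t: 25.9
eef_pos: [0.5261, -0.2049, 0.1869]
tool_rot: [0.003, 0.677, 0.736, 0.002]
contact_force: [0.9, 0.1, -0.1]
gripper_width: 0.22
at [ 0.5261 -0.2049  0.1869] t 25.9 ang 94.75 togo cm [33.7  15.9   9.73] yaw None
```

```bash
python3 -m handwheel '[{"grip":1.2,"tx":4.2,"ty":2,"tz":0,"yaw":0},{"grip":1.2,"tx":4.2,"ty":2,"tz":0,"yaw":0},{"grip":1.2,"tx":4.2,"ty":2,"tz":0,"yaw":0},{"grip":1.2,"tx":4.2,"ty":2,"tz":0,"yaw":0},{"grip":1.2,"tx":4.2,"ty":2,"tz":0,"yaw":0}]'
python3 -m handwheel '[{"grip":1.2,"tx":4.2,"ty":2,"tz":0,"yaw":0},{"grip":1.2,"tx":4.2,"ty":2,"tz":0,"yaw":0},{"grip":1.2,"tx":4.2,"ty":2,"tz":0,"yaw":0},{"grip":1.2,"tx":0,"ty":0,"tz":0,"yaw":0},{"grip":1.2,"tx":0,"ty":0,"tz":3,"yaw":0}]'
python3 -m handwheel '[{"grip":1.2,"tx":0,"ty":0,"tz":3,"yaw":0},{"grip":1.2,"tx":0,"ty":0,"tz":3,"yaw":0},{"grip":1.2,"tx":0,"ty":0,"tz":0,"yaw":0},{"grip":1.2,"tx":0,"ty":0,"tz":0,"yaw":0}]'
python3 - <<'E'
from h import *
o=seat(5,.019,.0205,.0385,'w10');togo(o,*hole(5),.0505)
E
```

```text
t: 26.4
eef_pos: [0.6068, 0.0155, 0.1831]
tool_rot: [0.0, 0.677, 0.736, 0.0]
contact_force: [0.1, 0.1, 0.4]
gripper_width: 0.229
t: 26.9
eef_pos: [0.6588, 0.1473, 0.1563]
tool_rot: [0.002, 0.676, 0.737, 0.004]
contact_force: [1.0, -1.0, -0.3]
gripper_width: 0.225
t: 27.3
eef_pos: [0.6557, 0.144, 0.0929]
tool_rot: [-0.0, 0.677, 0.736, -0.0]
contact_force: [0.7, -0.9, 0.3]
gripper_width: 0.225
hole c [310.8 266.7] top 228.5 foot c [311.1 276.1] top 237.6 foot-top-face top 252.6
220 [21, 55, 105] 221 [20, 55, 104] 222 [21, 55, 105] 223 [19, 54, 104] 224 [20, 55, 105] 225 [20, 54, 104] 226 [20, 52, 98] 227 [16, 44, 83] 228 [18, 47, 89] 229 [19, 50, 97] 230 [19, 51, 98] 231 [20, 51, 97] 232 [18, 50, 98] 233 [18, 51, 98] 234 [35, 61, 98] 235 [62, 83, 97] 236 [66, 87, 97] 237 [65, 86, 97] 238 [65, 85, 96] 239 [65, 85, 97] 240 [63, 85, 96] 241 [65, 86, 97] 242 [64, 85, 96] 243 [65, 85, 96] 244 [65, 85, 97] 245 [65, 86, 96] 246 [63, 84, 95] 247 [65, 87, 98] 248 [87, 116, 132] 249 [118, 156, 176] 250 [119, 157, 177] 251 [112, 147, 167] 252 [111, 146, 166] 253 [112, 148, 167] 254 [112, 148, 168] 255 [113, 149, 168] 256 [113, 149, 168] 257 [115, 150, 169] 258 [115, 151, 170] 259 [115, 151, 170] 260 [116, 152, 171] 261 [117, 153, 172] 262 [117, 153, 172] 263 [118, 153, 173] 264 [118, 154, 173] 265 [119, 155, 174] 266 [119, 155, 175] 267 [120, 155, 175] 268 [120, 156, 175] 269 [120, 156, 175] 270 [121, 156, 176] 271 [122, 157, 177] 272 [123, 159, 178] 273 [121, 157, 176] 274 [104, 135, 153] 
at [0.6557 0.144  0.0929] t 27.3 ang 94.77 togo cm [-0.01  0.16  4.24] yaw None
```

```bash
python3 -m handwheel '[{"grip":1.2,"tx":0.03,"ty":0.23,"tz":0,"yaw":0},{"grip":1.2,"tx":0,"ty":0,"tz":0,"yaw":0},{"grip":1.2,"tx":0,"ty":0,"tz":0,"yaw":0},{"grip":1.2,"tx":0,"ty":0,"tz":0.8,"yaw":0},{"grip":1.2,"tx":0,"ty":0,"tz":0.6,"yaw":0}]'
python3 -m handwheel '[{"grip":1.2,"tx":0,"ty":0,"tz":0.5,"yaw":0},{"grip":1.2,"tx":0,"ty":0,"tz":0.4,"yaw":0},{"grip":1.2,"tx":0,"ty":0,"tz":0.4,"yaw":0},{"grip":1.2,"tx":0,"ty":0,"tz":0,"yaw":0}]'
python3 -c "
from h import *
from station import *
togo(get_obs(),*hole(5),.0515)"
```

```text
t: 27.85
eef_pos: [0.6578, 0.1449, 0.0778]
tool_rot: [-0.0, 0.677, 0.736, -0.0]
contact_force: [1.2, -0.2, -1.3]
gripper_width: 0.219
t: 28.25
eef_pos: [0.6578, 0.1447, 0.0645]
tool_rot: [-0.0, 0.677, 0.736, -0.0]
contact_force: [-0.3, 0.6, -0.0]
gripper_width: 0.225
at [0.6578 0.1447 0.0645] t 28.25 ang 94.79 togo cm [-0.06 -0.05  1.3 ] yaw None
```

The king is in the hole mouth without contact. I'll seat it, release, and then check the rook.

```bash
python3 -m handwheel '[{"grip":1.2,"tx":0,"ty":0,"tz":0.7,"yaw":0},{"grip":1.2,"tx":0,"ty":0,"tz":0.5,"yaw":0},{"grip":1.2,"tx":0,"ty":0,"tz":0,"yaw":0},{"grip":3.5,"tx":0,"ty":0,"tz":0,"yaw":0},{"grip":3.5,"tx":0,"ty":0,"tz":0,"yaw":0}]'
python3 -m handwheel '[{"grip":3.5,"tx":0,"ty":0,"tz":0,"yaw":0},{"grip":3.5,"tx":0,"ty":0,"tz":-3,"yaw":0},{"grip":4,"tx":0,"ty":0,"tz":-4,"yaw":0},{"grip":4.5,"tx":0,"ty":0,"tz":-4,"yaw":0},{"grip":4.5,"tx":0,"ty":0,"tz":-4,"yaw":0}]'
python3 - <<'E'
from h import *
from station import *
togo(get_obs(),.617,-.1318,.2)
a=cv2.imread('pics/d4.png').astype(int);b=read_camera('side')['image'];cv2.imwrite('pics/side11.png',b)
d=np.abs(a-b).max(2)
for n,p,hh in(('rook',(.6175,-.132),.076),('rking',(.628,-.249),.1),('rqueen',(.537,-.069),.09),('rrook',(.6245,-.0075),.075)):
    u=proj(C['side'],[[*p,0],[*p,hh]]);x0,x1=int(u[:,0].min()-14),int(u[:,0].max()+14);y0,y1=int(u[:,1].min()-6),int(u[:,1].max()+12)
    print(n,(d[y0:y1,x0:x1]>40).mean().round(3))
E
```

```text
t: 28.75
eef_pos: [0.6579, 0.1449, 0.0534]
tool_rot: [-0.0, 0.677, 0.736, 0.0]
contact_force: [-0.1, 0.3, 0.5]
gripper_width: 0.409
t: 29.25
eef_pos: [0.6577, 0.1447, 0.205]
tool_rot: [-0.0, 0.677, 0.736, -0.0]
contact_force: [0.7, -0.1, -0.8]
gripper_width: 0.527
at [0.6577 0.1447 0.205 ] t 29.25 ang 94.79 togo cm [-27.22  -6.36   0.5 ] yaw None
rook 0.493
rking 0.0
rqueen 0.201
rrook 0.084
```

View pics/side11.png

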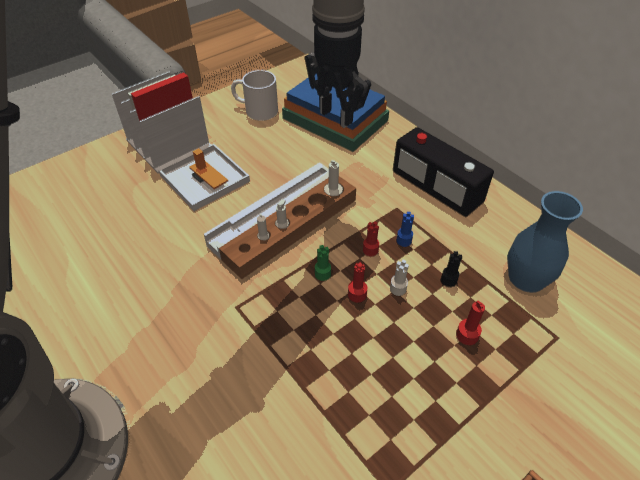

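The rook was knocked. It now stands upright near (400,278), where it was at (417,283). The three racked pieces look seated.

```bash
python3 - <<'E'
from h import *
from station import *
p=onplane(C['side'],398.5,287,.024);print(p, onplane(C['side'],401,266,.074))
togo(get_obs(),.60,-.105,.2)
E
```

```text
[ 0.59331427 -0.11375983  0.024     ] [ 0.59769077 -0.10746355  0.074     ]
at [0.6615 0.1453 0.2129] t 29.3 ang 94.76 togo cm [-24.43  -8.22   1.14] yaw None
```

```bash
python3 -m handwheel '[{"grip":4,"tx":-4.1,"ty":-1.4,"tz":0,"yaw":0},{"grip":4,"tx":-4.1,"ty":-1.4,"tz":0,"yaw":0},{"grip":4,"tx":-4.1,"ty":-1.4,"tz":0,"yaw":0},{"grip":4,"tx":-4.1,"ty":-1.4,"tz":0,"yaw":0},{"grip":4,"tx":-4.1,"ty":-1.4,"tz":0,"yaw":0}]'
python3 -m handwheel '[{"grip":4,"tx":-4.1,"ty":-1.4,"tz":0,"yaw":0},{"grip":4,"tx":0,"ty":0,"tz":0,"yaw":0},{"grip":4,"tx":0,"ty":0,"tz":0,"yaw":0},{"grip":4,"tx":0,"ty":0,"tz":0,"yaw":0}]'
python3 - <<'E'
from h import *
o,w=shot('w12');togo(o,.597,-.108,.029)
outline('w12',(.597,-.108),.015,.078,.011)
i=cv2.imread('pics/w12.png');cv2.imwrite('pics/w12c.png',cv2.resize(i[110:350,150:470],None,fx=2.5,fy=2.5,interpolation=cv2.INTER_CUBIC))
E
```

```text
t: 29.8
eef_pos: [0.6046, -0.0669, 0.2035]
tool_rot: [0.0, 0.677, 0.736, 0.0]
contact_force: [0.5, -0.3, -0.1]
gripper_width: 0.467
t: 30.2
eef_pos: [0.5952, -0.1058, 0.2032]
tool_rot: [-0.0, 0.676, 0.737, 0.0]
contact_force: [0.1, 0.8, -0.3]
gripper_width: 0.469
at [ 0.5952 -0.1058  0.2032] t 30.2 ang 94.89 togo cm [-0.25  0.16 17.42] yaw None
pred bbox [289.2 194.8] [326.2 245.7]
seen 294 208 330 258 area 865
```

View pics/w12c.png

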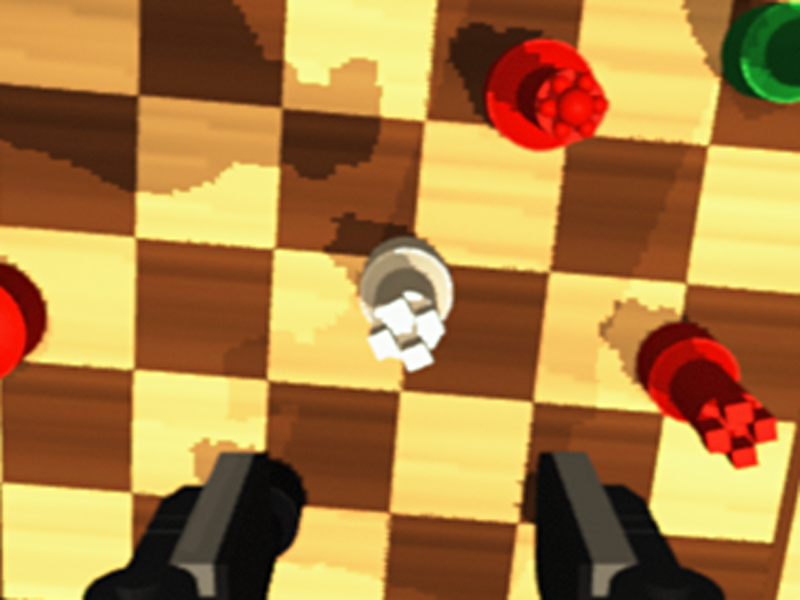

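The rook stands upright with its crown at (406,330) and foot at ≈(407,290) in the crop. Both neighbours are clear of the jaws.

```bash
python3 - <<'E'
from h import *
from station import get_obs
w=load('w12')
for a,b,z in((407,291,.024),(406,330,.074)):print(onplane(w,a/2.5+150,b/2.5+110,z))
outline('w12',(.6055,-.1045),.015,.078,.011)
togo(get_obs(),.6055,-.1045,.029)
E
```

```text
[ 0.60379445 -0.1032699   0.024     ]
[ 0.60326101 -0.10388988  0.074     ]
pred bbox [292.7 204.9] [329.5 257.4]
seen 294 208 330 258 area 865
seen 373 291 403 348 area 709
seen 219 292 249 348 area 712
at [ 0.5953 -0.1054  0.2032] t 30.25 ang 94.93 togo cm [-1.000e-02  1.020e+00  1.742e+01] yaw None
```

```bash
python3 -m handwheel '[{"grip":4,"tx":0.05,"ty":0.92,"tz":2.5,"yaw":0},{"grip":4,"tx":0,"ty":0,"tz":3.5,"yaw":0},{"grip":4,"tx":0,"ty":0,"tz":3,"yaw":0},{"grip":4,"tx":0,"ty":0,"tz":0,"yaw":0},{"grip":4,"tx":0,"ty":0,"tz":0,"yaw":0}]'
python3 -c "
from h import *
from station import *
togo(get_obs(),.6045,-.1038,.029)"
```

```text
t: 30.75
eef_pos: [0.6042, -0.105, 0.1134]
tool_rot: [-0.0, 0.676, 0.737, -0.0]
contact_force: [0.4, -0.2, 0.3]
gripper_width: 0.473
at [ 0.6042 -0.105   0.1134] t 30.75 ang 94.88 togo cm [0.11 0.05 8.44] yaw None
```

```bash
python3 -m handwheel '[{"grip":4,"tx":0.1,"ty":0,"tz":2.5,"yaw":0},{"grip":4,"tx":0,"ty":0,"tz":2.5,"yaw":0},{"grip":4,"tx":0,"ty":0,"tz":2,"yaw":0},{"grip":4,"tx":0,"ty":0,"tz":1.4,"yaw":0},{"grip":4,"tx":0,"ty":0,"tz":0,"yaw":0}]'
python3 -m handwheel '[{"grip":4,"tx":0,"ty":0,"tz":0,"yaw":0},{"grip":1.2,"tx":0,"ty":0,"tz":0,"yaw":0},{"grip":1.2,"tx":0,"ty":0,"tz":0,"yaw":0},{"grip":1.2,"tx":0,"ty":0,"tz":0,"yaw":0},{"grip":1.2,"tx":0,"ty":0,"tz":0,"yaw":0}]' 40
python3 -c "
from h import *
from station import *
togo(get_obs(),.6045,-.1038,.029)"
python3 -m handwheel '[{"grip":1.2,"tx":0,"ty":0,"tz":-2,"yaw":0},{"grip":1.2,"tx":0,"ty":0,"tz":-3,"yaw":0},{"grip":1.2,"tx":0,"ty":0,"tz":-4,"yaw":0},{"grip":1.2,"tx":0,"ty":0,"tz":-4,"yaw":0},{"grip":1.2,"tx":0,"ty":0,"tz":-1.5,"yaw":0}]'
python3 -c "
from h import *
from station import *
togo(get_obs(),*hole(3),.083)"
```

```text
t: 31.25
eef_pos: [0.6038, -0.1046, 0.029]
tool_rot: [-0.0, 0.677, 0.736, -0.0]
contact_force: [-0.9, 0.4, -0.1]
gripper_width: 0.47
t: 31.75
eef_pos: [0.6048, -0.1052, 0.0305]
tool_rot: [0.001, 0.677, 0.736, 0.001]
contact_force: [-0.6, 0.4, 6.0]
gripper_width: 0.225
at [ 0.6048 -0.1052  0.0305] t 31.75 ang 94.78 togo cm [ 0.14 -0.02  0.15] yaw None
t: 32.25
eef_pos: [0.6057, -0.1057, 0.1786]
tool_rot: [0.002, 0.677, 0.736, 0.002]
contact_force: [1.5, -0.3, 0.2]
gripper_width: 0.222
at [ 0.6057 -0.1057  0.1786] t 32.25 ang 94.76 togo cm [24.43 -2.04  9.52] yaw None
```

```bash
python3 -m handwheel '[{"grip":1.2,"tx":4.1,"ty":-0.3,"tz":0,"yaw":0},{"grip":1.2,"tx":4.1,"ty":-0.3,"tz":0,"yaw":0},{"grip":1.2,"tx":4.1,"ty":-0.3,"tz":0,"yaw":0},{"grip":1.2,"tx":4.1,"ty":-0.3,"tz":0,"yaw":0},{"grip":1.2,"tx":4,"ty":-0.4,"tz":0,"yaw":0}]'
python3 -m handwheel '[{"grip":1.2,"tx":4,"ty":-0.4,"tz":0,"yaw":0},{"grip":1.2,"tx":0,"ty":0,"tz":0,"yaw":0},{"grip":1.2,"tx":0,"ty":0,"tz":0,"yaw":0},{"grip":1.2,"tx":0,"ty":0,"tz":3,"yaw":0},{"grip":1.2,"tx":0,"ty":0,"tz":3,"yaw":0}]'
python3 -m handwheel '[{"grip":1.2,"tx":0,"ty":0,"tz":3,"yaw":0},{"grip":1.2,"tx":0,"ty":0,"tz":0,"yaw":0},{"grip":1.2,"tx":0,"ty":0,"tz":0,"yaw":0}]'
python3 - <<'E'
from h import *
o=seat(3,.015,.0165,.0305,'w13');togo(o,*hole(3),.0425)
E
```

```text
t: 32.75
eef_pos: [0.5699, 0.0985, 0.1738]
tool_rot: [-0.0, 0.677, 0.736, -0.0]
contact_force: [0.4, -0.1, -0.7]
gripper_width: 0.22
t: 33.25
eef_pos: [0.5645, 0.1346, 0.1143]
tool_rot: [0.001, 0.678, 0.735, 0.001]
contact_force: [0.1, -0.2, -0.4]
gripper_width: 0.219
t: 33.55
eef_pos: [0.5636, 0.1347, 0.0844]
tool_rot: [0.0, 0.678, 0.735, -0.001]
contact_force: [0.0, 0.3, 1.0]
gripper_width: 0.223
hole c [313.4 273.4] top 241.6 foot c [311.1 282.3] top 250.8 foot-top-face top 268.5
233 [21, 58, 110] 234 [22, 59, 111] 235 [22, 58, 110] 236 [22, 58, 111] 237 [21, 58, 110] 238 [22, 58, 111] 239 [21, 57, 108] 240 [18, 49, 93] 241 [18, 46, 89] 242 [18, 50, 94] 243 [19, 50, 95] 244 [18, 50, 95] 245 [17, 49, 94] 246 [18, 49, 95] 247 [19, 50, 94] 248 [18, 49, 94] 249 [18, 49, 94] 250 [17, 48, 93] 251 [33, 58, 94] 252 [61, 81, 95] 253 [66, 87, 97] 254 [65, 85, 96] 255 [64, 85, 96] 256 [64, 85, 96] 257 [65, 86, 97] 258 [65, 85, 96] 259 [65, 85, 97] 260 [65, 86, 97] 261 [65, 85, 96] 262 [64, 85, 96] 263 [64, 85, 97] 264 [65, 86, 97] 265 [64, 85, 96] 266 [62, 83, 94] 267 [72, 94, 108] 268 [104, 136, 154] 269 [119, 156, 176] 270 [105, 139, 158] 271 [98, 130, 147] 272 [98, 129, 146] 273 [99, 130, 148] 274 [99, 130, 148] 275 [98, 129, 147] 276 [98, 130, 147] 277 [98, 129, 147] 278 [98, 129, 147] 279 [98, 128, 147] 280 [97, 128, 146] 281 [97, 128, 146] 282 [98, 129, 146] 283 [97, 129, 147] 284 [98, 130, 147] 285 [91, 122, 138] 286 [72, 95, 108] 287 [64, 84, 95] 
at [0.5636 0.1347 0.0844] t 33.55 ang 94.67 togo cm [0.12 0.22 4.19] yaw None
```

```bash
python3 -m handwheel '[{"grip":1.2,"tx":0.16,"ty":0.13,"tz":0,"yaw":0},{"grip":1.2,"tx":0,"ty":0,"tz":0,"yaw":0},{"grip":1.2,"tx":0,"ty":0,"tz":0,"yaw":0},{"grip":1.2,"tx":0,"ty":0,"tz":0.8,"yaw":0},{"grip":1.2,"tx":0,"ty":0,"tz":0.6,"yaw":0}]'
python3 -m handwheel '[{"grip":1.2,"tx":0,"ty":0,"tz":0.5,"yaw":0},{"grip":1.2,"tx":0,"ty":0,"tz":0.4,"yaw":0},{"grip":1.2,"tx":0,"ty":0,"tz":0.4,"yaw":0},{"grip":1.2,"tx":0,"ty":0,"tz":0,"yaw":0}]'
python3 -c "
from h import *
from station import *
togo(get_obs(),*hole(3),.0435)"
```

```text
t: 34.1
eef_pos: [0.5646, 0.1382, 0.0699]
tool_rot: [-0.0, 0.677, 0.736, 0.0]
contact_force: [1.1, -1.2, -0.7]
gripper_width: 0.221
t: 34.5
eef_pos: [0.5646, 0.1375, 0.0565]
tool_rot: [0.0, 0.677, 0.736, -0.0]
contact_force: [1.9, -1.6, -1.6]
gripper_width: 0.218
at [0.5646 0.1375 0.0565] t 34.5 ang 94.77 togo cm [-0.15  0.09  1.3 ] yaw None
```

```bash
python3 -m handwheel '[{"grip":1.2,"tx":-0.05,"ty":0,"tz":0.7,"yaw":0},{"grip":1.2,"tx":0,"ty":0,"tz":0.5,"yaw":0},{"grip":1.2,"tx":0,"ty":0,"tz":0,"yaw":0},{"grip":3.5,"tx":0,"ty":0,"tz":0,"yaw":0},{"grip":3.5,"tx":0,"ty":0,"tz":0,"yaw":0}]'
python3 -m handwheel '[{"grip":3.5,"tx":0,"ty":0,"tz":0,"yaw":0},{"grip":3.5,"tx":0,"ty":0,"tz":-3,"yaw":0},{"grip":4,"tx":0,"ty":0,"tz":-4,"yaw":0},{"grip":4.5,"tx":0,"ty":0,"tz":-4,"yaw":0},{"grip":4.5,"tx":0,"ty":-3,"tz":-4,"yaw":0}]'
python3 -m handwheel '[{"grip":4.5,"tx":0,"ty":-4,"tz":-2,"yaw":0},{"grip":4.5,"tx":0,"ty":-3,"tz":0,"yaw":0},{"grip":4.5,"tx":0,"ty":0,"tz":0,"yaw":0},{"grip":4.5,"tx":0,"ty":0,"tz":0,"yaw":0}]'
python3 - <<'E'
from h import *
from station import *
o=get_obs();togo(o,.5,.1)
a=cv2.imread('pics/side11.png').astype(int);b=read_camera('side')['image'];s=read_camera('scene')['image'];s0=cv2.imread('pics/scene0.png').astype(int)
for n,p,hh in(('rking',(.628,-.249),.1),('rqueen',(.537,-.069),.09),('rrook',(.6245,-.0075),.075)):
  for C_,i,j in((C['side'],cv2.imread('pics/d4.png').astype(int),b),(C['scene'],s0,s)):
    u=proj(C_,[[*p,0],[*p,hh]]);x0,x1=int(u[:,0].min()-14),int(u[:,0].max()+14);y0,y1=int(u[:,1].min()-6),int(u[:,1].max()+12)
    print(n,(np.abs(i-j).max(2)[y0:y1,x0:x1]>40).mean().round(3))
z=lambda i,x0,y0,x1,y1:cv2.resize(i[y0:y1,x0:x1],(400,400),interpolation=cv2.INTER_CUBIC)
cv2.imwrite('pics/fin.png',np.hstack([z(b,170,110,390,330),z(s,260,130,460,330)]))
E
```

```text
t: 35.0
eef_pos: [0.5644, 0.138, 0.0453]
tool_rot: [-0.0, 0.677, 0.736, -0.0]
contact_force: [0.4, 1.9, -0.9]
gripper_width: 0.408
t: 35.5
eef_pos: [0.5371, 0.1355, 0.1974]
tool_rot: [0.001, 0.677, 0.736, 0.001]
contact_force: [0.1, 0.4, 0.1]
gripper_width: 0.53
t: 35.9
eef_pos: [0.4649, 0.1295, 0.2158]
tool_rot: [-0.0, 0.677, 0.736, 0.001]
contact_force: [0.2, -0.4, -0.0]
gripper_width: 0.524
at [0.4649 0.1295 0.2158] t 35.9 ang 94.83 togo cm [-3.24  3.25 -0.  ] yaw None
rking 0.0
rking 0.0
rqueen 0.0
rqueen 0.0
rrook 0.0
rrook 0.0
```

View pics/fin.png

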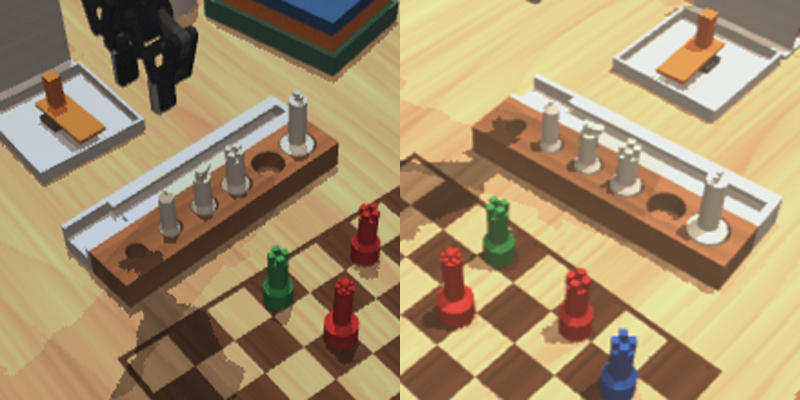

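All four whites stand upright with their foot tops level with the rack, the keeper is in the tray, and the reds are unchanged. Handing in.

```bash
python3 -c "
from station import *
print(hand_in())"
```

```text
the job is handed in; nothing more can be done
None
```

I handed the job in at about 36 s on the robot's clock. The keeper is in the tray and all four white pieces present are in their holes.

- **Keeper:** I slid it to the open end of the track, lifted it off there and stood it in the organiser's tray.
- **White pieces:** the bishop, knight, rook and king went into holes 1, 2, 3 and 5. There was no white pawn or queen on the board.
- **Knocked rook:** the white rook was knocked a few centimetres aside during the run, still upright. I found it again with the cameras before picking it up.

**Last checks:** the final side and scene pictures show all four pieces upright, with their foot tops level with the rack, and the keeper in the tray. The picture areas around the three red pieces matched the earlier images in both cameras, and the gripper was clear of everything. I judged depth and centring from the pictures and the lowering moves, not by direct measurement.

- **Contact:** the highest force I saw while inserting was about 3 N, on the rook. The other three met no noticeable contact.
- **Disagreements:** the cameras disagreed by up to about 4 mm on rack position, and foot readings for one piece differed by up to about 16 mm. I used averaged positions and corrected from a close wrist view before each insertion.
- **Refused commands:** my first four move commands were refused as invalid because the rows lacked some keys. Nothing moved.

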